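# Hover a bead tin over its pin rack on a flat lifter

## Task

Take the flat lifter by its wooden handle, slide its blade between the rails of the plain rack under the round tin, lift the tin and carry it over the tilted clear lid frame that lies between the racks to the rack with the four upright pins. Finish still holding the tin there on the lifter, ready to be lowered: level and at rest, centred between the pins with its underside about 15 mm above the pin tips, the blade lined up with the rails and nothing touching the rack. The robot must not touch the tin itself, nothing may bump the lid frame, and the wire spools must stay where they are.

Things in the scene. Friction and masses are not known exactly. Their poses are not given: they have to be found in the camera images.
- lifter: Flat lifter, rigid, loose (160 g), flat on the table: steel blade 165 x 38 x 3 mm, wooden bridge handle on two 10 mm posts over its rear. Origin on the blade's underside where the tin should sit: front edge 30 mm ahead (+x), rear edge 135 behind, front post 69 behind (keep the tin, radius 37.5, ahead of it). x forward along the blade, z up.
- lifter_handle (a point): Middle of the lifter's wooden handle: a bar 85 long (along the blade), 20 wide and 26 tall, its middle 100 behind the lifter's origin and 69 above the blade's underside. Take it from above across its 20 mm width.
- tin: Round flat aluminium tin with a window lid, about 75 across and 22 tall, 100 g; origin at the centre of its underside, z up (its turn about z does not matter). It starts loose on the rails of the plain rack, near the middle.
- plain_rack: Plain rack without pins, fixed: plywood base 130 x 100 x 10 mm with two aluminium rails, each 120 long (along x) and 10 wide, tops 40 above the table. The clear gap between the rails is 52 wide and 30 deep, open at both ends; the -x end faces the robot. Origin at the centre of the base's underside, z up.
- plain_rack_seat (a point): Middle of the plain rack at the height of its rail tops (40 above the table).
- pin_rack: Rack with pins, fixed: same base and rails as the plain rack, plus four steel pins, 6 mm in diameter and 14 tall, standing on the rails at x = +-41, y = +-31 mm, so their tips are 54 above the table. Origin at the centre of the base's underside, x along the rails (-x end faces the robot), z up.
- pin_rack_seat (a point): Middle of the pin rack, centred between the four pins, at the height of its rail tops (14 below the pin tips).
- tray_lid: Rectangular clear plastic lid frame, about 290 x 210 mm (long side along world x), fixed, lying tilted over two stacked bead boxes and a film roll between the two racks. Origin near the middle of its outline, seen from above. Its lowest corner is about 50 mm above the table, its highest (far left) about 160; the film roll under its far right corner is 104 tall. Do not touch it.
- spool_a: Wire spool standing upright on its flange, round, 68 mm across and 68 mm tall, standing in front of the lid frame, to the right; origin at the centre of its underside. Loose; leave it where it is.
- spool_b: Wire spool standing upright on its flange, round, 64 mm across and 60 mm tall, standing in front of the lid frame, to the left; origin at the centre of its underside. Loose; leave it where it is.
- spool_c: Wire spool standing upright on its flange, round, 51 mm across and 47 mm tall, standing to the right of the right-hand rack; origin at the centre of its underside. Loose; leave it where it is.

How it is judged:
On the way, in this order (a step that is already met when the one before it is completed fails the run):
1. the tin is lifted clear of the plain rack on the lifter, which the gripper holds (contact force between tin and lifter above 0.2 N and contact force between tin and plain_rack below 0.05 N and contact force between the fingers and lifter above 1 N and height (world z) of tin above 0.045 m), for 0.2 s.
2. the tin is carried on the lifter over the lid frame (contact force between tin and lifter above 0.2 N and height (world z) of tin above 0.1 m and horizontal distance between tin and tray_lid below 0.14 m), for 0.1 s.
At the end, for the whole second after the job is handed in: Gripper holds the lifter, which alone carries the tin: centred within 10 mm in the pin rack, underside 3 to 30 mm above the pin tips, tilt under 7 deg, slower than 20 mm/s, blade within 10 deg of the rails; nothing touches the pin rack; no spool moved 20 mm (contact force between tin and lifter above 0.2 N and contact force between tin and plain_rack below 0.05 N and contact force between the fingers and lifter above 1 N and horizontal distance between tin and pin_rack_seat below 0.01 m and z of tin in the frame of pin_rack_seat between 0.017 and 0.044 m and angle between the x axis of lifter and the x axis of pin_rack, either way round below 0.17 rad and angle between tin's own z axis and vertical below 0.12 rad and contact force between each of tin, lifter, the arm, the fingers and pin_rack below 0.05 N and linear speed of tin below 0.02 m/s and distance of each of spool_a, spool_b, spool_c from where it was at the start of the episode below 0.02 m); the arm keeps its last pose, push and grip.
It fails at once if the lid frame is bumped (contact force between any of tin, lifter, the fingers, the arm and tray_lid above 1 N).
It fails at once if the robot touches the tin itself (contact force between any of the fingers, the arm and tin above 0.3 N).
It fails at once if a spool is knocked 20 mm or more (distance of any of spool_a, spool_b, spool_c from where it was at the start of the episode above 0.02 m).
It also fails if it takes over 72 s, if anything falls off the work surface, if the arm or the gripper's body presses on something with over 40 N, if the wrist force passes 120 N, or if a joint passes its speed limit or range.

## Robot

A 7-joint arm with a two-finger parallel gripper is mounted at the origin on a cart in front of the work surface, level with it; the furniture and walls round the work are solid. World frame = base frame: x ahead of the robot, y to its left, z up, the work surface at z = 0. Lengths are in m, angles in rad, forces in N, time in s.
With the tool pointing down it reaches from about 0.425 to 0.825 m from the base axis. Payload 3.6 kg.
Tool frame: the origin (TCP) lies at the very end of the fingers, on their centre line; the grasp point (between the pads) lies 19 mm behind it; x points along the fingers, y is the direction in which the jaws open and shut, and the axes are right-handed (so a half turn about x gives the same grasp; the last joint's range is limited). The gripper opens to 93 mm and grips with 3 to 60 N. Pads are 15 mm wide; open, the fingers measure 128 mm over their backs; the gripper's body (75 mm by 188 mm) begins 65 mm behind the grasp point.
Start: joints at [-1.198, 0.615, -0.013, 1.423, 0.008, 1.103, -0.04], TCP at [0.253, 0.599, 0.219] pointing down, gripper open.
Joint ranges: [-3.12, 3.12], [-0.3, 2.06], [-1.34, 1.32], [0.26, 2.42], [-1.36, 4.5], [0.01, 1.98], [-2.84, 2.84]. Speed limits (rad/s): [2.79, 2.79, 3.14, 3.14, 3.14, 3.14, 3.14].

## Interface

Orientations are given as a unit quaternion [w, x, y, z].
In Python, from plant import get_obs, cams, job gives the robot as it stands.
- The arm moves only by the tool servo_tool, never from a script. Its argument "moves" is a list that holds one entry, the list of rows, each a list of 7 numbers: the shift along the tool's x, y, z as a fraction of full scale, then the turn, a rotation vector about the tool's x, y, z as a fraction of full scale, then the opening, from 0 (shut) to 1 (fully open). A call has 1 to 10 rows; each row shifts and turns the commanded pose from where the row before left it, along the tool's axes as they then stand; what a row does not reach is not made up. Full scale, the value 1, is 0.5 m for a shift and 90 degrees for a turn. A row lasts 1/10 s, in which the tool goes at most 50 mm and 8.59 degrees, less where a joint would pass 70% of its speed; a pose out of reach is approached as far as the arm can. A call with a number of a shift or a turn outside -1 to 1 is refused whole. A call with a gripper value outside its range is refused whole. The fingers move at their own pace and stop on an object; "newtons" is the grip in N (left out, the last holds). Time passes only in rows, so rows that do not move let the fingers close. It gives the time, the measured TCP pose, the force and the opening at its end, in the units of the state.
- get_obs(): the state, without advancing time (a new reading comes with each control period).
- cams.snapshot(name): name is "scene" or "top" or "wrist"; returns a dict with "frame" (480x640x3 uint8, red, green, blue), "fov_y" (degrees; the focal length in pixels is half the picture's height over the tangent of half this angle, whatever the lens; pixels are square), "cx", "cy" (the principal point, pixels), "k1" (the pictures are not rectified: a ray, as slopes to the right and down, at radius r is drawn at 1 + k1 r^2 times it, then the intrinsics apply), "rvec" (rotation vector, rad) and "tvec" (3), from world to camera coordinates, as OpenCV has them; the wrist camera has in their place "hand_eye" (4x4, takes a point from camera to tool coordinates, whose origin is the TCP and whose axes are the tool frame's). Camera axes: x right, y down, z forward; pixel columns grow to the right and rows downward; lengths in m; the calibration is good to about 2 mm. A picture is of the moment at which its call begins: read the wrist's pose just before it. There is no depth.
- job.finish_job(): hands the job in, once; it reports no verdict.
The state is a dict: "time_s": time; "joint_pos": joint angles; "joint_velocities": joint speeds; "joint_torque": joint torques, N m; "tool_pos": TCP position; "tcp_rot": TCP orientation; "wrist_force": force on the tool from outside, world axes, zero at the start; "wrist_torque": the same for the moment, N m; "opening": finger opening in m.
Only numpy, scipy, OpenCV 4.12 (cv2) and the standard library are available. Lean on these libraries where they do the work, as an engineer would, in place of code of your own. Each camera call takes 0.05 s, during which the arm holds its last target.

## Working session

There is one attempt and no reset: what is moved stays moved. The work goes in short steps, Python scripts to look and compute and a tool call to move; the robot and the scene stay as the last step left them, time stands still between calls to the robot, and variables do not carry over. Pictures are saved under pics/ and viewed, and the job is handed in when it is done.

Besides the shell and the picture viewer there is one more tool, called by a JSON object that holds its "op" and its "data", one argument or row to a line. servo_tool: Moves the arm, as the interface text tells. Shift numbers are shares of 0.5 m and turn numbers shares of 90 degrees, none past 1 either way. Its arguments: {"type":"object","properties":{"moves":{"type":"array","items":{"type":"array","items":{"type":"array","items":{"type":"number"}}}},"newtons":{"type":"number"}},"required":["moves"]}

```bash
ls; mkdir -p pics; python3 - <<'E'
from plant import get_obs, cams
import cv2,pickle
o=get_obs();print({k:o[k] for k in('time_s','tool_pos','tcp_rot','opening')})
d={}
for n in('scene','top','wrist'):
    s=cams.snapshot(n);d[n]=s;cv2.imwrite(f'pics/{n}0.png',s['frame'][:,:,::-1]);print(n,{k:v for k,v in s.items() if k!='frame'})
d['obs']=o
pickle.dump(d,open('s0.pkl','wb'))
E
```

```text
pics
{'time_s': 0.0, 'tool_pos': array([0.25271517, 0.59802006, 0.21749948]), 'tcp_rot': array([ 0.69286441,  0.13953443,  0.69318783, -0.14127875]), 'opening': 0.09289683152229904}
scene {'fov_y': 56.879087661137184, 'cx': 321.79213795931696, 'cy': 237.6046013553823, 'k1': -0.029257358559899017, 'rvec': array([ 1.88844723, -1.02947132,  0.62530267]), 'tvec': array([-0.26956514,  0.28912808,  0.83171919])}
top {'fov_y': 52.977614107535075, 'cx': 315.21808470773766, 'cy': 235.59846380461465, 'k1': -0.12320876712733203, 'rvec': array([ 2.15633759, -2.16822221,  0.08363585]), 'tvec': array([0.00585777, 0.52637859, 1.27126322])}
wrist {'fov_y': 64.59712321417527, 'cx': 324.89901694568186, 'cy': 238.2679184212221, 'k1': -0.019147129572092126, 'hand_eye': array([[ 1.72487805e-04, -2.53930146e-01,  9.67222545e-01,
        -1.66464795e-01],
       [ 9.99999938e-01,  3.40326822e-04, -8.89852651e-05,
        -9.39390803e-04],
       [-3.06575733e-04,  9.67222500e-01,  2.53930189e-01,
        -7.02000792e-02],
       [ 0.00000000e+00,  0.00000000e+00,  0.00000000e+00,
         1.00000000e+00]])}
```

View pics/top0.png

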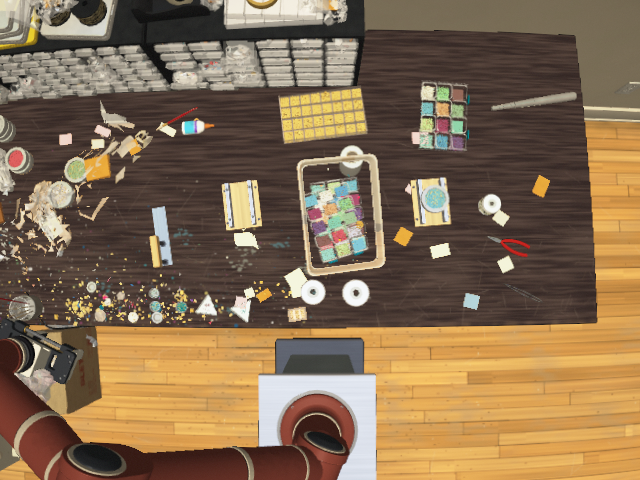

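View pics/scene0.png

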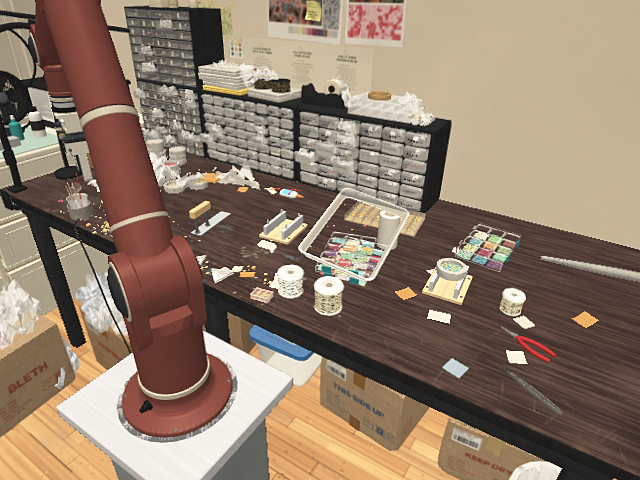

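View pics/wrist0.png

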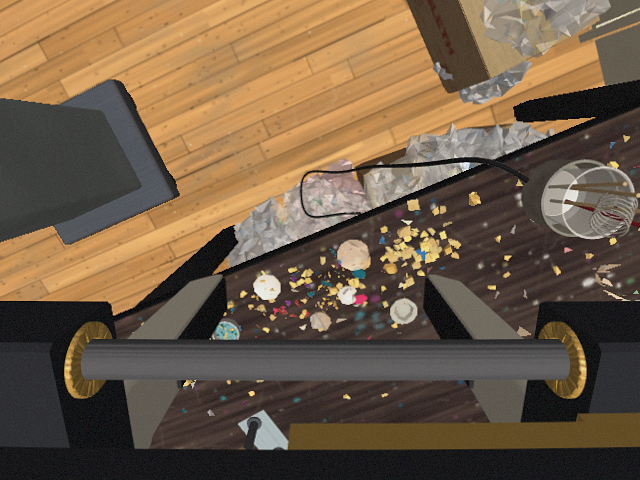

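```bash
cat > h.py <<'E'
import numpy as np,cv2,pickle
from scipy.spatial.transform import Rotation as R
def K(s):
    f=240/np.tan(np.radians(s['fov_y'])/2); return f
def rays(s,px):
    px=np.atleast_2d(np.array(px,float)); q=(px-[s['cx'],s['cy']])/K(s)
    p=q.copy()
    for _ in range(20): p=q/(1+s['k1']*(p**2).sum(1,keepdims=True))
    return np.c_[p,np.ones(len(p))]
def rot(q): q=np.array(q);return R.from_quat([q[1],q[2],q[3],q[0]])
def campose(s,obs=None):
    if 'rvec' in s:
        Rm=R.from_rotvec(s['rvec']).as_matrix(); return Rm.T,-Rm.T@s['tvec']
    T=np.eye(4);T[:3,:3]=rot(obs['tcp_rot']).as_matrix();T[:3,3]=obs['tool_pos']
    T=T@s['hand_eye'];return T[:3,:3],T[:3,3]
def onplane(s,px,z,obs=None):
    Rc,c=campose(s,obs);d=rays(s,px)@Rc.T
    return c+d*((z-c[2])/d[:,2])[:,None]
def proj(s,P,obs=None):
    Rc,c=campose(s,obs);p=(np.atleast_2d(P)-c)@Rc;q=p[:,:2]/p[:,2:]
    q=q*(1+s['k1']*(q**2).sum(1,keepdims=True));return q*K(s)+[s['cx'],s['cy']]
def tri(obsv): # list of (s,px,obs)
    A=np.zeros((3,3));b=np.zeros(3)
    for s,px,o in obsv:
        Rc,c=campose(s,o);d=Rc@rays(s,px)[0];d/=np.linalg.norm(d);M=np.eye(3)-np.outer(d,d);A+=M;b+=M@c
    return np.linalg.solve(A,b)
def crop(img,x0,y0,x1,y1,k,out):
    c=cv2.resize(img[y0:y1,x0:x1,::-1],None,fx=k,fy=k,interpolation=cv2.INTER_CUBIC);cv2.imwrite(out,c)
E
python3 - <<'E'
from h import *
d=pickle.load(open('s0.pkl','rb'))
t=d['top']
print(campose(t)[1],campose(d['scene'])[1])
f=t['frame']
crop(f,140,170,270,280,6,'pics/a.png')
crop(f,380,150,520,240,5,'pics/b.png')
crop(f,290,140,390,310,3,'pics/c.png')
for n,p,z in(('tin',(434,198),.06),('pr',(241,205),.01),('plr',(431,202),.01),('handle',(154,251),.08),('blade',(162,232),.003)):
  print(n,onplane(t,p,z).round(4))
E
```

```text
[ 0.40074355 -0.02220223  1.31610432] [-0.35555107 -0.52502496  0.66779447]
tin [[ 0.6211 -0.313   0.06  ]]
pr [[0.6141 0.2078 0.01  ]]
plr [[ 0.6188 -0.3159  0.01  ]]
handle [[0.4832 0.4256 0.08  ]]
blade [[0.5415 0.4318 0.003 ]]
```

```bash
echo
```

```text
(no output)
```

View pics/a.png

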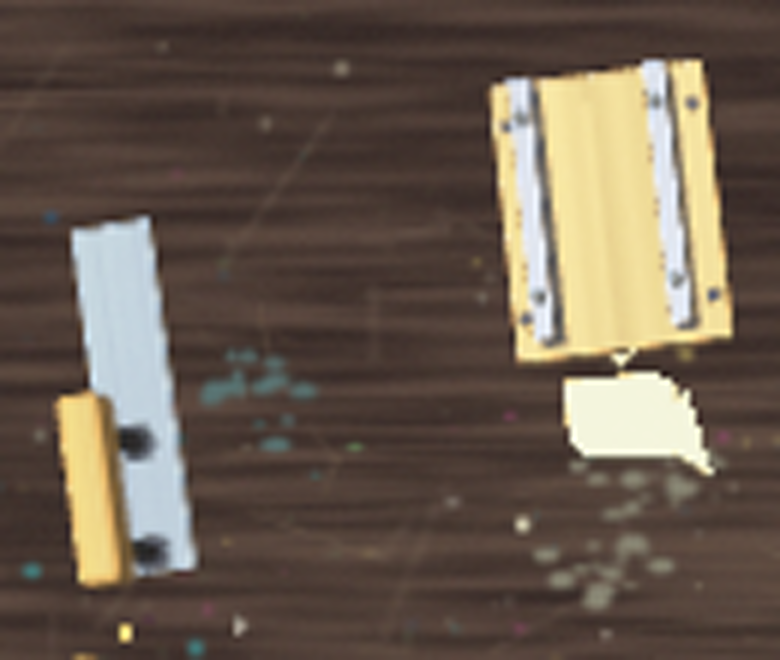

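View pics/b.png

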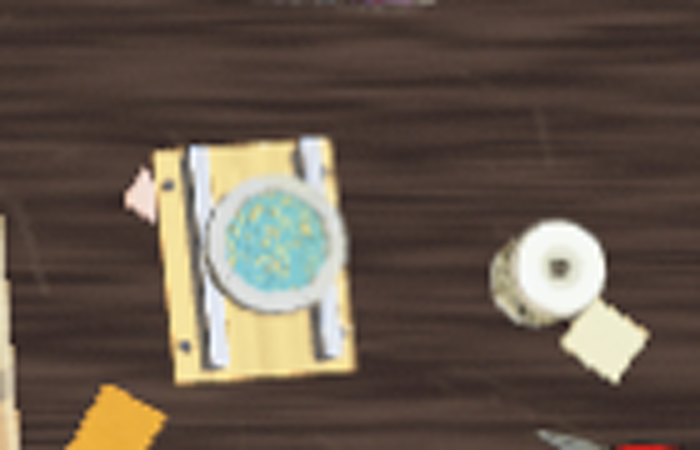

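View pics/c.png

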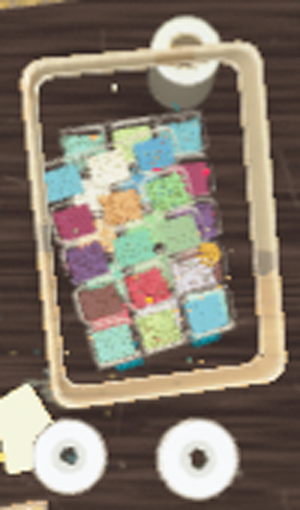

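```bash
cat >> h.py <<'E'
def fitrect(s,pxs,z,model,obs=None,x0=None):
    from scipy.optimize import least_squares
    P=onplane(s,pxs,z,obs)[:,:2];m=np.array(model)
    f=lambda v:(m@np.array([[np.cos(v[2]),np.sin(v[2])],[-np.sin(v[2]),np.cos(v[2])]])+v[:2]-P).ravel()
    r=least_squares(f,[*P.mean(0),0] if x0 is None else x0);return r.x,(r.fun.reshape(-1,2)*1000).round(1)
E
python3 - <<'E'
from h import *
d=pickle.load(open('s0.pkl','rb'));t=d['top']
cv=lambda c,x,y,k:(np.array(c,float)+.5)/k-.5+[x,y]
m=[(.065,.05),(.065,-.05),(-.065,-.05),(-.065,.05)]
print('pin',fitrect(t,cv([(490,88),(703,60),(733,335),(518,360)],140,170,6),.01,m))
print('plain',fitrect(t,cv([(153,150),(330,138),(357,370),(177,383)],380,150,5),.01,m))
print('blade',fitrect(t,cv([(72,230),(150,216),(197,568)],140,170,6),.003,[(.03,.019),(.03,-.019),(-.135,-.019)]))
print('handle',fitrect(t,cv([(57,399),(106,391),(131,580),(80,587)],140,170,6),.082,[(-.0575,.01),(-.0575,-.01),(-.1425,-.01),(-.1425,.01)]))
print('tin',onplane(t,cv([(276,242)],380,150,5),.062))
for n,c,z in(('a',(197,459),.068),('b',(68,456),.06)): print(n,onplane(t,cv([c],290,140,3),z))
print('c',onplane(t,cv([(560,267)],380,150,5),.047))
print('lid',onplane(t,cv([(22,65),(258,45),(285,375),(60,405)],290,140,3),[.16,.13,.05,.1]))
E
```

```text
pin (array([0.61530963, 0.20686658, 0.11632031]), array([[ 0.9, -0. ],
       [ 0.6,  0. ],
       [-0.4, -0.1],
       [-1.2,  0.1]]))
plain (array([ 0.62015237, -0.31460447,  0.07318307]), array([[-0.4,  0. ],
       [ 0.3, -0.5],
       [ 0.4,  0.3],
       [-0.3,  0.2]]))
blade (array([0.58280363, 0.44036948, 0.1602924 ]), array([[-0.6, -0.2],
       [-0.7, -0.1],
       [ 1.2,  0.3]]))
handle (array([0.58166697, 0.43721299, 0.15496271]), array([[ 0.9, -1.1],
       [ 0.6,  1.3],
       [-0.7,  1.5],
       [-0.7, -1.7]]))
tin [[ 0.62077369 -0.31469708  0.062     ]]
a [[ 0.3738469  -0.10058938  0.068     ]]
b [[0.37684656 0.01044696 0.06      ]]
c [[ 0.60947257 -0.47307919  0.047     ]]
lid [[ 0.69706653  0.04431484  0.16      ]
 [ 0.72045763 -0.15258133  0.13      ]
 [ 0.44612957 -0.17962607  0.05      ]
 [ 0.42031985  0.01595551  0.1       ]]
```

```bash
cat >> h.py <<'E'
def target(pos,yaw,sgn=1):
    # tool x down, tool z = sgn*lifter x
    zx=sgn*np.array([np.cos(yaw),np.sin(yaw),0]);x=np.array([0,0,-1.]);y=np.cross(zx,x)
    return R.from_matrix(np.c_[x,y,zx]),np.array(pos)
def step(obs,Rt,pt):
    R0=rot(obs['tcp_rot']);d=R0.inv().apply(pt-obs['tool_pos']);w=(R0.inv()*Rt).as_rotvec()
    return (d/0.5).round(4),(w/(np.pi/2)).round(4)
E
python3 - <<'E'
from h import *
from plant import get_obs
o=get_obs();print(rot(o['tcp_rot']).as_matrix().round(3))
for s in(1,-1):
  print(step(o,*target((.49,.43,.25),.158,s)))
E
```

```text
[[-0.001  0.389  0.921]
 [-0.002  0.921 -0.389]
 [-1.    -0.002  0.   ]]
(array([-0.0643, -0.1253,  0.568 ]), array([-3.55e-01, -3.00e-04,  1.20e-03]))
(array([-0.0643, -0.1253,  0.568 ]), array([1.645e+00, 1.600e-03, 5.000e-04]))
```

{"op": "servo_tool", "data": {
  "moves": [
    [[-0.02, 0, 0, -0.089, 0, 0, 1], [-0.02, 0, 0, -0.089, 0, 0, 1], [-0.02, 0, 0, -0.089, 0, 0, 1], [-0.02, 0, 0, -0.088, 0, 0, 1], [0, 0, 0, 0, 0, 0, 1]]
  ],
  "newtons": 30
}}

```text
time_s: 0.65
tool_pos: [0.2534, 0.5992, 0.2597]
tcp_rot: [0.705, -0.055, 0.705, 0.056]
wrist_force: [0.0, 0.4, 1.3]
opening: 0.093
```

```bash
python3 - <<'E'
from h import *
from plant import get_obs
o=get_obs();print(o['time_s'],o['joint_pos'])
print(step(o,*target((.44,.415,.25),.158)))
E
```

```text
0.65 [-1.11407701  0.58819454 -0.1611179   1.35897057  0.09525544  1.19968578
  0.445277  ]
(array([ 0.0188, -0.4224,  0.3109]), array([-0.0004,  0.0005, -0.0014]))
```

{"op": "servo_tool", "data": {
  "moves": [
    [[0, -0.06, 0.0444, 0, 0, 0, 1], [0, -0.06, 0.0444, 0, 0, 0, 1], [0, -0.06, 0.0444, 0, 0, 0, 1], [0, -0.06, 0.0444, 0, 0, 0, 1], [0, -0.06, 0.0444, 0, 0, 0, 1], [0, -0.06, 0.0444, 0, 0, 0, 1], [0, -0.06, 0.0444, 0, 0, 0, 1], [0.018, 0, 0, 0, 0, 0, 1], [0, 0, 0, 0, 0, 0, 1], [0, 0, 0, 0, 0, 0, 1]]
  ]
}}

```text
time_s: 1.65
tool_pos: [0.4377, 0.417, 0.249]
tcp_rot: [0.704, -0.056, 0.706, 0.056]
wrist_force: [-0.2, 0.1, 0.7]
opening: 0.0927
```

```bash
python3 - <<'E'
from h import *
from plant import get_obs,cams
o=get_obs();s=cams.snapshot('wrist');pickle.dump((s,o),open('w1.pkl','wb'));cv2.imwrite('pics/w1.png',s['frame'][:,:,::-1])
print(o['tool_pos'],o['joint_pos'])
# predicted points
x0,y0,y=.5825,.439,.158
m=np.array([(.03,.019,.003),(.03,-.019,.003),(-.0575,.01,.082),(-.0575,-.01,.082),(-.1425,-.01,.082),(-.1425,.01,.082)])
c,s_=np.cos(y),np.sin(y);P=np.c_[x0+c*m[:,0]-s_*m[:,1],y0+s_*m[:,0]+c*m[:,1],m[:,2]]
print(proj(s,P,o).round(1))
E
```

```text
[0.43772803 0.4169501  0.24897757] [-0.70717991  0.52031816 -0.14543413  1.51485232  0.07855146  1.11365397
  0.86132027]
[[340.1 349.1]
 [308.9 349.1]
 [335.  311.6]
 [314.  311.6]
 [313.5 224.8]
 [335.7 224.8]]
```

View pics/w1.png

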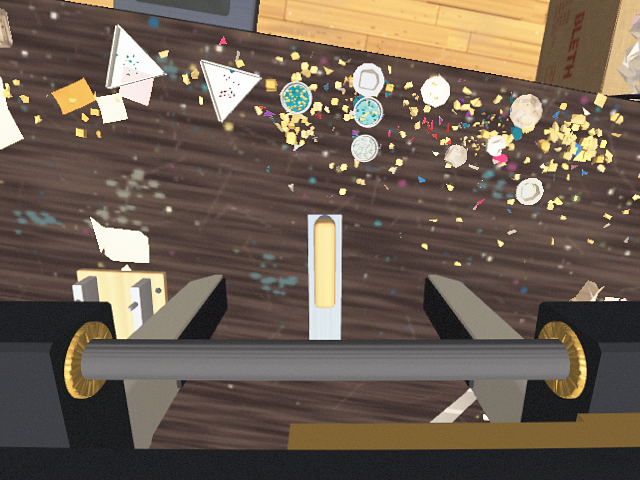

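```bash
python3 - <<'E'
from h import *
s,o=pickle.load(open('w1.pkl','rb'))
crop(s['frame'],280,200,370,345,4,'pics/w1c.png')
E
```

```text
(no output)
```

View pics/w1c.png

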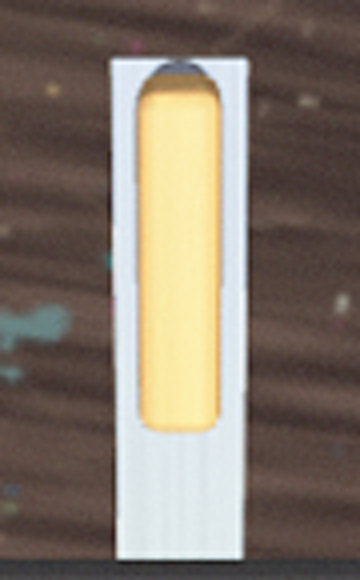

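```bash
python3 - <<'E'
from h import *
s,o=pickle.load(open('w1.pkl','rb'))
cv=lambda c,x,y,k:(np.array(c,float)+.5)/k-.5+[x,y]
# note image-left is lifter -y
a=onplane(s,cv([(110,58),(248,58),(117,558),(244,558)],280,200,4),.003,o)
b=onplane(s,cv([(138,88),(221,88),(138,432),(221,432)],280,200,4),.082,o)
print(a.round(4),b.round(4))
f=np.array([np.cos(.158),np.sin(.158)]);print('rear->origin',a[:2,:2].mean(0)+.135*f)
print('handle mid',b[:,:2].mean(0),'-> origin',b[:,:2].mean(0)+.1*f)
for q in(a,b): print(np.arctan2(*(q[2:,:2].mean(0)-q[:2,:2].mean(0))[::-1]))
hp=b[:,:2].mean(0)+.015*f
print(step(o,*target((*hp,.12),.158)))
E
```

```text
[[0.4503 0.3984 0.003 ]
 [0.4442 0.436  0.003 ]
 [0.6018 0.423  0.003 ]
 [0.5957 0.4608 0.003 ]] [[0.4404 0.4068 0.082 ]
 [0.4374 0.4252 0.082 ]
 [0.5232 0.4195 0.082 ]
 [0.5201 0.4391 0.082 ]]
rear->origin [0.5805744  0.43842257]
handle mid [0.48027107 0.42266571] -> origin [0.57902546 0.43840005]
0.1618476675557011
0.15898090664983877
(array([ 0.2577, -0.0023,  0.1164]), array([ 0.0006, -0.0014, -0.0002]))
```

{"op": "servo_tool", "data": {
  "moves": [
    [[0, -0.001, 0.04, 0, 0, 0, 1], [0, -0.001, 0.04, 0, 0, 0, 1], [0, 0, 0.039, 0, 0, 0, 1], [0.06, 0, 0, 0, 0, 0, 1], [0.06, 0, 0, 0, 0, 0, 1], [0.06, 0, 0, 0, 0, 0, 1], [0.04, 0, 0, 0, 0, 0, 1], [0, 0, 0, 0, 0, 0, 1], [0, 0, 0, 0, 0, 0, 1]]
  ]
}}

```text
time_s: 2.6
tool_pos: [0.4977, 0.4256, 0.1402]
tcp_rot: [0.705, -0.056, 0.705, 0.057]
wrist_force: [0.5, 0.0, 0.3]
opening: 0.0932
```

```bash
python3 - <<'E'
from h import *
from plant import get_obs,cams
o=get_obs();s=cams.snapshot('wrist');pickle.dump((s,o),open('w2.pkl','wb'));cv2.imwrite('pics/w2.png',s['frame'][:,:,::-1])
print(o['tool_pos'],step(o,*target((.4966,.4252,.05),.159)))
E
```

```text
[0.49767291 0.4256404  0.14017515] (array([ 0.1803, -0.0007, -0.0023]), array([ 0.0003,  0.0001, -0.0006]))
```

View pics/w2.png

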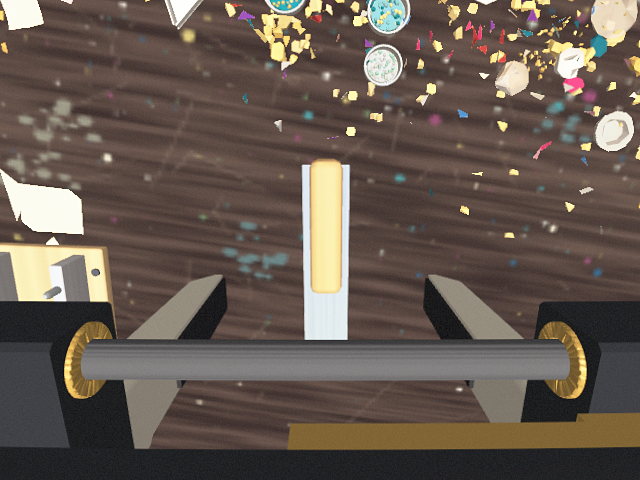

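{"op": "servo_tool", "data": {
  "moves": [
    [[0.05, 0, 0, 0, 0, 0, 1], [0.05, 0, 0, 0, 0, 0, 1], [0.05, 0, 0, 0, 0, 0, 0.6], [0.03, 0, -0.002, 0, 0, 0, 0.5], [0, 0, 0, 0, 0, 0, 0.4], [0, 0, 0, 0, 0, 0, 0.3], [0, 0, 0, 0, 0, 0, 0.25]]
  ]
}}

```text
time_s: 3.35
tool_pos: [0.4984, 0.4251, 0.0515]
tcp_rot: [0.706, -0.055, 0.704, 0.057]
wrist_force: [0.1, -0.9, -0.7]
opening: 0.0572
```

```bash
python3 - <<'E'
from h import *
from plant import get_obs,cams
o=get_obs();s=cams.snapshot('wrist');pickle.dump((s,o),open('w3.pkl','wb'));cv2.imwrite('pics/w3.png',s['frame'][:,:,::-1])
print(o['tool_pos'],o['opening'],o['wrist_force'],step(o,*target((.4966,.4252,.05),.159)))
E
```

```text
[0.49837397 0.42505654 0.05151515] 0.057161761838520786 [ 0.07602934 -0.90771988 -0.65286701] (array([ 0.003 ,  0.0008, -0.0035]), array([-0.0007,  0.0018, -0.0013]))
```

View pics/w3.png

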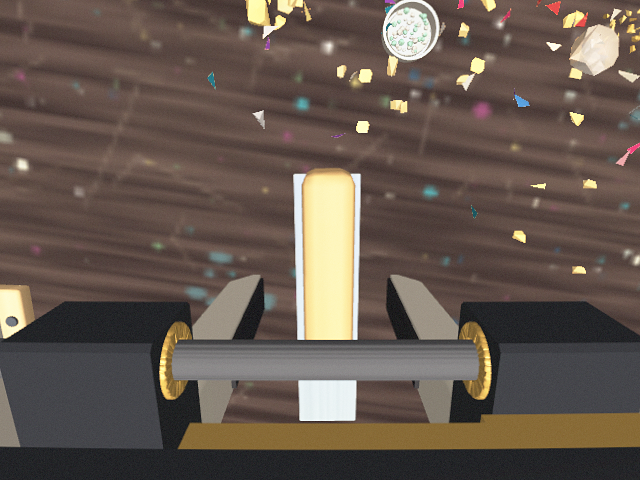

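{"op": "servo_tool", "data": {
  "moves": [
    [[0.003, 0.001, 0, 0, 0, 0, 0.2], [0, 0, 0, 0, 0, 0, 0.1], [0, 0, 0, 0, 0, 0, 0], [0, 0, 0, 0, 0, 0, 0], [0, 0, 0, 0, 0, 0, 0], [0, 0, 0, 0, 0, 0, 0], [0, 0, 0, 0, 0, 0, 0], [0, 0, 0, 0, 0, 0, 0]]
  ],
  "newtons": 60
}}

```text
time_s: 4.2
tool_pos: [0.4972, 0.4246, 0.0481]
tcp_rot: [0.705, -0.056, 0.705, 0.056]
wrist_force: [0.2, -0.4, -0.2]
opening: 0.0197
```

```bash
python3 - <<'E'
from h import *
from plant import get_obs,cams
o=get_obs();s=cams.snapshot('wrist');pickle.dump((s,o),open('w4.pkl','wb'));cv2.imwrite('pics/w4.png',s['frame'][:,:,::-1])
print(o['tool_pos'],o['opening'],o['wrist_force'],rot(o['tcp_rot']).as_matrix().round(4))
E
```

```text
[0.49724552 0.42456274 0.04812702] 0.01971122878675346 [ 0.22183276 -0.3559366  -0.20918606] [[-1.000e-04 -1.573e-01  9.876e-01]
 [ 1.000e-04  9.876e-01  1.573e-01]
 [-1.000e+00  1.000e-04 -1.000e-04]]
```

View pics/w4.png

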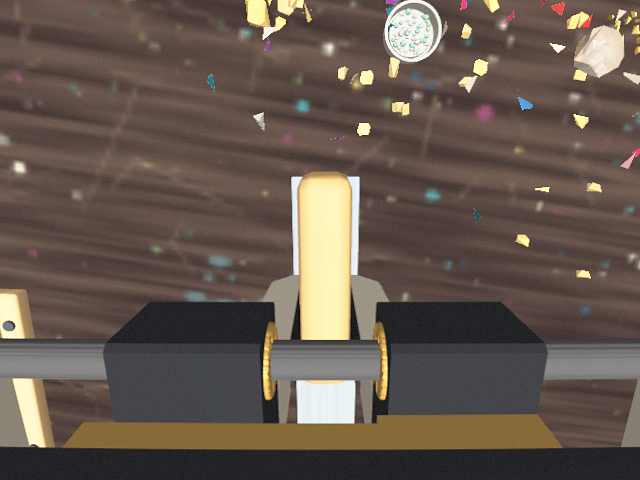

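```bash
python3 - <<'E'
from h import *
s,o=pickle.load(open('w4.pkl','rb'))
Ro=rot(o['tcp_rot'])
def t(px,z):return Ro.inv().apply(onplane(s,px,z,o)-o['tool_pos']).round(4)
print(t([(291.5,177.5),(359.5,177.5)],.003)); print(t([(325,177),(325,382)],.080))
E
```

```text
[[ 0.0451 -0.0193 -0.0499]
 [ 0.0451  0.0183 -0.0499]]
[[-0.0319 -0.0008 -0.0577]
 [-0.0319 -0.0007  0.0253]]
```

{"op": "servo_tool", "data": {
  "moves": [
    [[-0.02, 0, 0, 0, 0, 0, 0], [-0.05, 0, 0, 0, 0, 0, 0], [-0.08, 0, 0, 0.018, 0, 0, 0], [-0.08, 0, 0, 0.018, 0, 0, 0], [-0.08, 0, 0, 0.018, 0, 0, 0], [-0.08, 0, 0, 0, 0, 0, 0], [-0.05, 0, 0, 0, 0, 0, 0], [-0.04, 0, 0, 0, 0, 0, 0], [0, 0, 0, 0, 0, 0, 0], [0, 0, 0, 0, 0, 0, 0]]
  ]
}}

```text
time_s: 5.25
tool_pos: [0.4969, 0.424, 0.2877]
tcp_rot: [0.706, -0.026, 0.707, 0.026]
wrist_force: [0.2, 0.3, -2.0]
opening: 0.0195
```

```bash
python3 - <<'E'
from h import *
from plant import get_obs,cams
o=get_obs();s=cams.snapshot('wrist');pickle.dump((s,o),open('w5.pkl','wb'));cv2.imwrite('pics/w5.png',s['frame'][:,:,::-1])
print(o['tool_pos'],o['opening'],o['wrist_force'],rot(o['tcp_rot']).as_matrix().round(4))
# target: lifter origin 0.105 behind rack centre, at plain rack
yaw=.0732;c=np.array([.6202,-.3146]);f=np.array([np.cos(yaw),np.sin(yaw)])
p=c-(.13+.0848)*f
print(p,step(o,*target((*p,o['tool_pos'][2]),yaw)))
E
```

```text
[0.49692306 0.42397981 0.2877356 ] 0.019530038771171435 [ 0.18820673  0.33553616 -2.02264534] [[-6.000e-04 -7.290e-02  9.973e-01]
 [-8.000e-04  9.973e-01  7.290e-02]
 [-1.000e+00 -7.000e-04 -7.000e-04]]
[ 0.40597522 -0.33030932] (array([ 1.3000e-03, -1.4913e+00, -2.9150e-01]), array([-0.0001, -0.0004,  0.0005]))
```

View pics/w5.png

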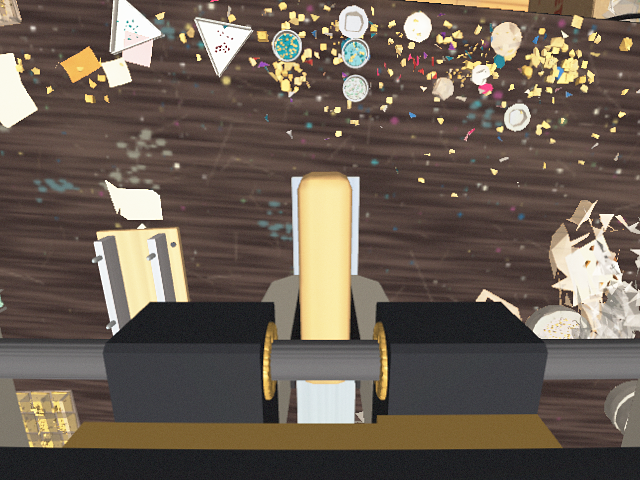

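{"op": "servo_tool", "data": {
  "moves": [
    [[0, -0.035, -0.007, 0, 0, 0, 0], [0, -0.07, -0.014, 0, 0, 0, 0], [0, -0.08, -0.016, 0, 0, 0, 0], [0, -0.08, -0.016, 0, 0, 0, 0], [0, -0.08, -0.016, 0, 0, 0, 0], [0, -0.08, -0.016, 0, 0, 0, 0], [0, -0.08, -0.016, 0, 0, 0, 0], [0, -0.08, -0.016, 0, 0, 0, 0], [0, -0.08, -0.016, 0, 0, 0, 0], [0, -0.08, -0.016, 0, 0, 0, 0]]
  ]
}}

```text
time_s: 6.3
tool_pos: [0.4486, 0.0457, 0.2867]
tcp_rot: [0.705, -0.026, 0.708, 0.026]
wrist_force: [0.4, 0.1, -2.5]
opening: 0.0199
```

{"op": "servo_tool", "data": {
  "moves": [
    [[0, -0.08, -0.016, 0, 0, 0, 0], [0, -0.08, -0.016, 0, 0, 0, 0], [0, -0.08, -0.016, 0, 0, 0, 0], [0, -0.08, -0.016, 0, 0, 0, 0], [0, -0.08, -0.016, 0, 0, 0, 0], [0, -0.08, -0.016, 0, 0, 0, 0], [0, -0.08, -0.016, 0, 0, 0, 0], [0, -0.08, -0.016, 0, 0, 0, 0], [0, -0.06, -0.008, 0, 0, 0, 0], [0, -0.03, 0, 0, 0, 0, 0]]
  ]
}}

```text
time_s: 7.3
tool_pos: [0.4068, -0.3242, 0.2865]
tcp_rot: [0.705, -0.024, 0.708, 0.024]
wrist_force: [0.7, -0.1, -1.9]
opening: 0.0196
```

{"op": "servo_tool", "data": {
  "moves": [
    [[0, 0, 0, 0, 0, 0, 0], [0, 0, 0, 0, 0, 0, 0]]
  ]
}}

```text
time_s: 7.5
tool_pos: [0.4094, -0.3193, 0.2873]
tcp_rot: [0.706, -0.025, 0.707, 0.028]
wrist_force: [0.2, 0.6, -1.9]
opening: 0.0195
```

```bash
cat > look.py <<'E'
import sys
from h import *
from plant import get_obs,cams
n=sys.argv[1];d={}
d['obs']=o=get_obs()
for c in sys.argv[2:]:
    d[c]=cams.snapshot(c);cv2.imwrite(f'pics/{c}_{n}.png',d[c]['frame'][:,:,::-1])
pickle.dump(d,open(f'{n}.pkl','wb'))
print(o['time_s'],o['tool_pos'],o['opening'],o['wrist_force'],o['joint_pos'].round(2),'yaw',np.arctan2(*rot(o['tcp_rot']).as_matrix()[1::-1,2]))
E
python3 look.py w6 wrist top scene; python3 - <<'E'
from h import *
o=pickle.load(open('w6.pkl','rb'))['obs']
yaw=.0732;c=np.array([.6202,-.3146]);f=np.array([np.cos(yaw),np.sin(yaw)])
p=c-(.13+.0848)*f
print(p,step(o,*target((*p,o['tool_pos'][2]),yaw)))
E
```

```text
7.5 [ 0.40938885 -0.31931432  0.28726065] 0.019549393552906184 [ 0.2122557   0.64872909 -1.94043908] [ 0.5   0.35  0.17  1.69 -0.06  1.11  2.33] yaw 0.0750117693533796
[ 0.40597522 -0.33030932] (array([-0.0001, -0.0214, -0.0085]), array([ 0.0012, -0.0007, -0.0019]))
```

View pics/wrist_w6.png

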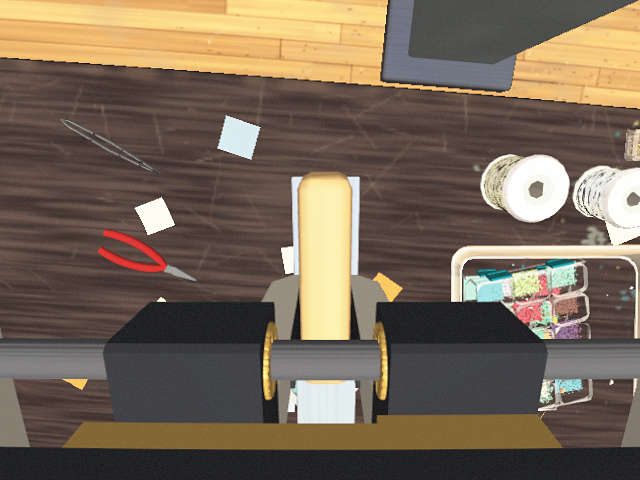

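View pics/top_w6.png

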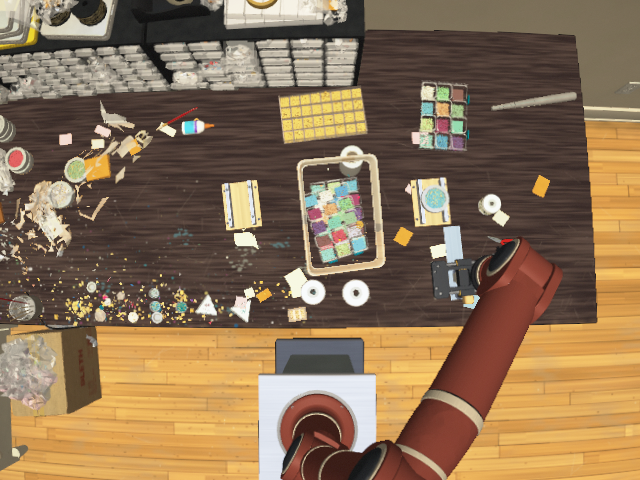

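View pics/scene_w6.png

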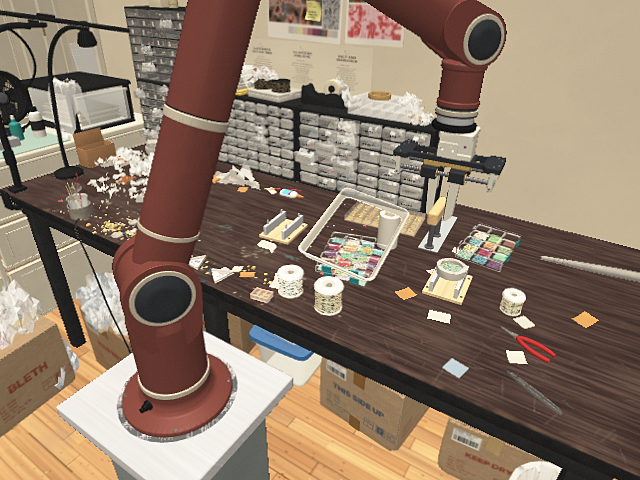

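{"op": "servo_tool", "data": {
  "moves": [
    [[0.03, -0.015, -0.006, 0, 0, 0, 0], [0.06, -0.0065, -0.0025, 0, 0, 0, 0], [0.08, 0, 0, 0, 0, 0, 0], [0.08, 0, 0, 0, 0, 0, 0], [0.07, 0, 0, 0, 0, 0, 0], [0.06, 0, 0, 0, 0, 0, 0], [0.04, 0, 0, 0, 0, 0, 0], [0, 0, 0, 0, 0, 0, 0], [0, 0, 0, 0, 0, 0, 0]]
  ]
}}

```text
time_s: 8.55
tool_pos: [0.4064, -0.3319, 0.0787]
tcp_rot: [0.707, -0.026, 0.706, 0.026]
wrist_force: [0.0, -0.1, -2.1]
opening: 0.0191
```

```bash
python3 look.py w7 wrist top scene; python3 - <<'E'
from h import *
d=pickle.load(open('w7.pkl','rb'));o=d['obs']
yaw=.0732;c=np.array([.6202,-.3146]);f=np.array([np.cos(yaw),np.sin(yaw)])
p=c-(.13+.0848)*f
print(p,step(o,*target((*p,.07),yaw)))
crop(d['top']['frame'],400,165,500,305,4,'pics/t7.png')
crop(d['scene']['frame'],390,230,500,320,6,'pics/s7.png')
E
```

```text
8.55 [ 0.40637771 -0.3319429   0.07873717] 0.019118202384783314 [ 0.04361413 -0.11692086 -2.08868085] [ 0.56  0.61  0.12  1.94 -0.13  0.59  2.41] yaw 0.07450910777451542
[ 0.40597522 -0.33030932] (array([ 0.0175,  0.0033, -0.0006]), array([0.0008, 0.0004, 0.0001]))
```

View pics/t7.png

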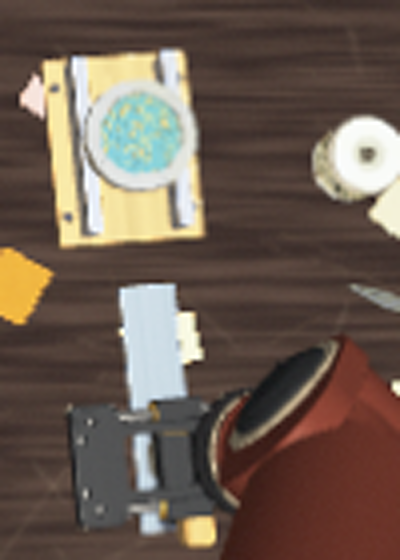

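View pics/s7.png

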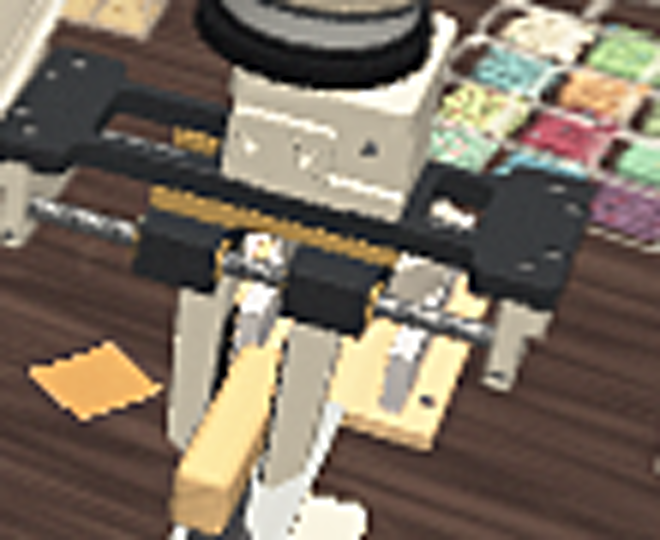

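```bash
python3 - <<'E'
from h import *
d=pickle.load(open('w7.pkl','rb'));t=d['top']
cv=lambda c:(np.array(c,float)+.5)/4-.5+[400,165]
b=onplane(t,cv([(118,290),(175,284),(131,400),(187,398)]),.031)[:,:2]
r=onplane(t,cv([(94,233),(186,227),(79,57),(170,50)]),.04)[:,:2]
w=onplane(t,cv([(61,247),(205,236),(187,50),(44,62)]),.01)[:,:2]
yaw=.0732;c=np.array([.6202,-.3146]);M=np.array([[np.cos(yaw),np.sin(yaw)],[-np.sin(yaw),np.cos(yaw)]])
for n,q in(('blade',b),('rails',r),('base',w)): print(n,((q-c)@M.T*1000).round(1).tolist())
tin=onplane(t,cv([(141,134)]),.062);print((tin[:,:2]-c)@M.T)
E
```

```text
blade [[-99.3, 18.7], [-98.4, -20.3], [-173.5, 17.2], [-175.3, -20.7]]
rails [[-60.6, 33.0], [-61.5, -29.5], [59.4, 30.8], [59.6, -31.7]]
base [[-65.2, 50.2], [-65.5, -49.9], [64.7, -51.6], [63.8, 48.9]]
[[ 0.00021614 -0.00030311]]
```

{"op": "servo_tool", "data": {
  "moves": [
    [[0.01, 0.006, 0, 0.006, 0, 0, 0], [0.0075, 0, 0, 0, 0, 0, 0], [0, 0, 0.02, 0, 0, 0, 0], [0, 0, 0.03, 0, 0, 0, 0], [0, 0, 0.03, 0, 0, 0, 0], [0, 0, 0.02, 0, 0, 0, 0], [0, 0, 0, 0, 0, 0, 0], [0, 0, 0, 0, 0, 0, 0]]
  ]
}}

```text
time_s: 9.5
tool_pos: [0.4548, -0.3262, 0.0692]
tcp_rot: [0.706, -0.022, 0.707, 0.023]
wrist_force: [-0.6, 1.0, -2.1]
opening: 0.0194
```

```bash
python3 look.py w8 wrist top scene; python3 - <<'E'
from h import *
d=pickle.load(open('w8.pkl','rb'));o=d['obs']
yaw=.065;c=np.array([.6202,-.3146]);f=np.array([np.cos(yaw),np.sin(yaw)])
p=c-(.0848)*f
print(p,step(o,*target((*p,.07),yaw)))
crop(d['top']['frame'],400,165,480,295,5,'pics/t8.png')
crop(d['scene']['frame'],410,230,510,320,6,'pics/s8.png')
E
```

```text
9.5 [ 0.4548415  -0.32622833  0.06923715] 0.019429955406320136 [-0.58660251  1.00136774 -2.09483944] [ 0.5   0.67  0.13  1.85 -0.14  0.63  2.35] yaw 0.06377517879460787
[ 0.53557908 -0.32010812] (array([-0.0017,  0.0019,  0.1619]), array([-0.0008, -0.0006, -0.0001]))
```

View pics/t8.png

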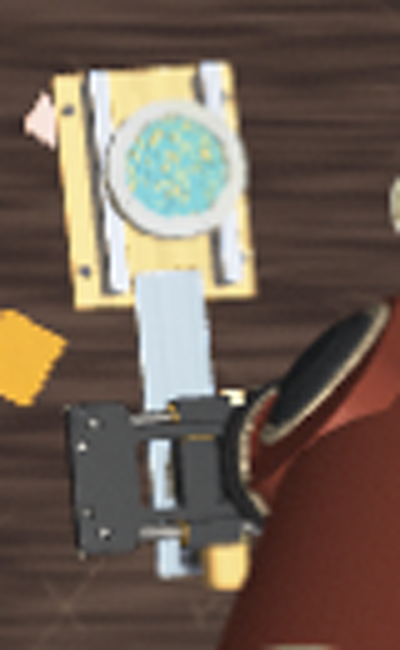

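View pics/s8.png

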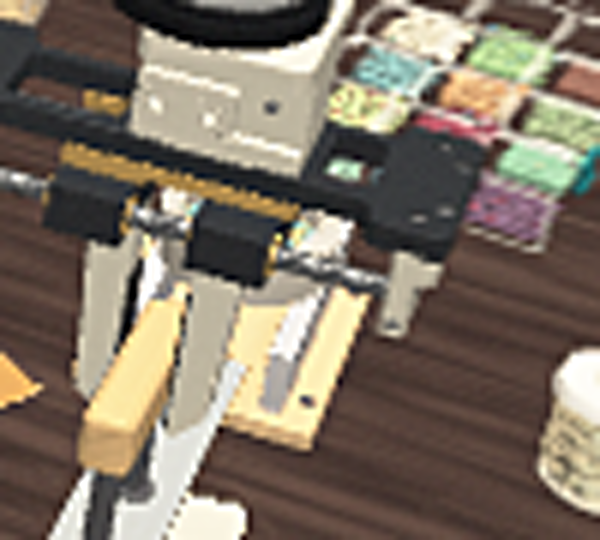

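View pics/wrist_w8.png

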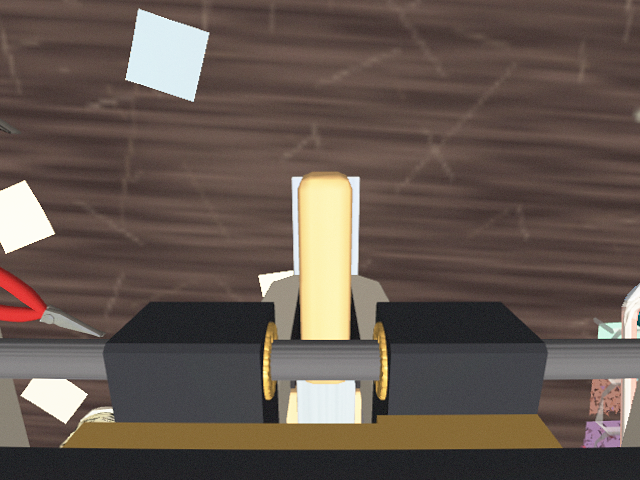

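{"op": "servo_tool", "data": {
  "moves": [
    [[0, 0, 0.015, 0, 0, 0, 0], [0, 0, 0.025, 0, 0, 0, 0], [0, 0, 0.025, 0, 0, 0, 0], [0, 0, 0.025, 0, 0, 0, 0], [0, 0, 0.025, 0, 0, 0, 0], [0, 0, 0.02, 0, 0, 0, 0], [0, 0, 0.015, 0, 0, 0, 0], [0, 0, 0.01, 0, 0, 0, 0], [0, 0, 0, 0, 0, 0, 0], [0, 0, 0, 0, 0, 0, 0]]
  ]
}}

```text
time_s: 10.65
tool_pos: [0.5345, -0.3214, 0.0693]
tcp_rot: [0.706, -0.022, 0.707, 0.022]
wrist_force: [0.3, -0.3, -0.3]
opening: 0.0196
```

```bash
python3 look.py w9 wrist top scene; python3 - <<'E'
from h import *
d=pickle.load(open('w9.pkl','rb'));o=d['obs']
yaw=.065;c=np.array([.6202,-.3146]);f=np.array([np.cos(yaw),np.sin(yaw)])
p=c-(.0848)*f
print(p,step(o,*target((*p,.07),yaw)))
crop(d['top']['frame'],400,165,480,295,5,'pics/t9.png')
crop(d['scene']['frame'],420,220,530,310,6,'pics/s9.png')
E
```

```text
10.65 [ 0.53448817 -0.32141127  0.06929696] 0.0195855374410895 [ 0.26882671 -0.26254383 -0.32657021] [ 0.42  0.75  0.15  1.66 -0.14  0.75  2.27] yaw 0.06317619094543357
[ 0.53557908 -0.32010812] (array([-0.0014,  0.0025,  0.0023]), array([-0.0012, -0.0006, -0.0001]))
```

View pics/t9.png

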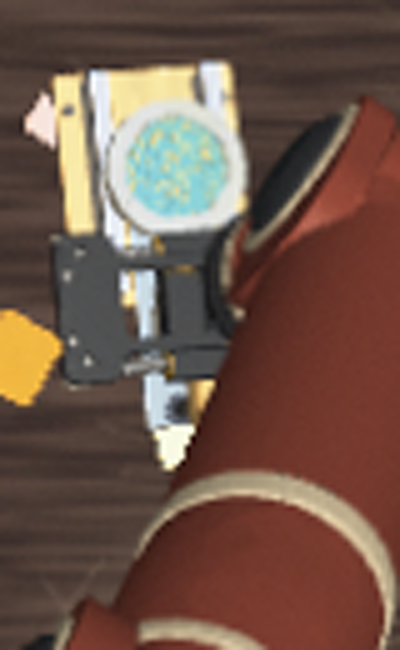

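View pics/s9.png

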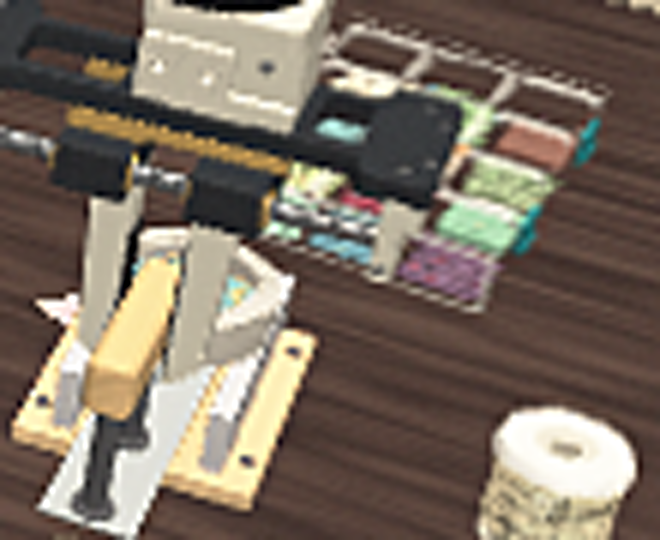

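View pics/wrist_w9.png

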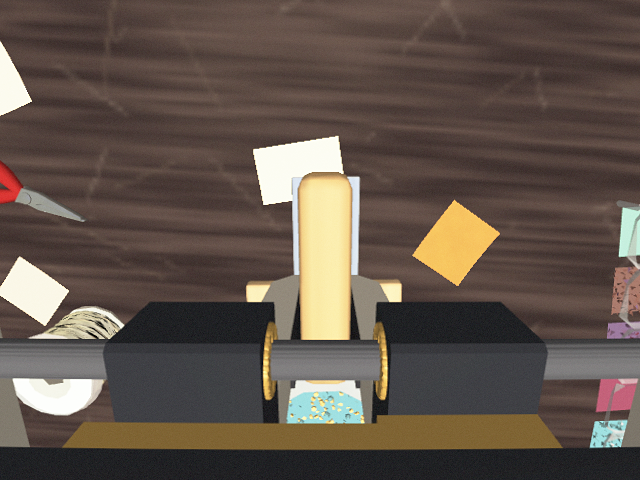

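{"op": "servo_tool", "data": {
  "moves": [
    [[0, 0.002, 0.002, 0, 0, 0, 0], [0, 0, 0, 0, 0, 0, 0], [0, 0, 0, 0, 0, 0, 0]]
  ]
}}

```text
time_s: 11.1
tool_pos: [0.536, -0.3201, 0.0694]
tcp_rot: [0.707, -0.022, 0.707, 0.023]
wrist_force: [-0.1, 0.6, -0.6]
opening: 0.0195
```

```bash
python3 - <<'E'
from plant import get_obs
o=get_obs();print(o['tool_pos'],o['wrist_force'],o['wrist_torque'])
E
python3 - <<'E'
from h import *
for n in('w6','w7','w8','w9'):
  o=pickle.load(open(n+'.pkl','rb'))['obs'];print(n,o['wrist_force'].round(2),o['wrist_torque'].round(3),o['joint_velocities'].round(3))
E
```

```text
[ 0.53597712 -0.32008146  0.06944981] [-0.08502947  0.58592631 -0.59543105] [0.00384147 0.03594842 0.00769341]
w6 [ 0.21  0.65 -1.94] [ 0.089 -0.002 -0.001] [-0.017 -0.014 -0.014  0.005 -0.    -0.001  0.003]
w7 [ 0.04 -0.12 -2.09] [ 0.038 -0.032  0.033] [ 0.002 -0.026  0.008 -0.021  0.    -0.004  0.002]
w8 [-0.59  1.   -2.09] [0.009 0.035 0.002] [ 0.011 -0.006  0.01   0.018  0.003 -0.001 -0.001]
w9 [ 0.27 -0.26 -0.33] [ 0.034 -0.    -0.018] [ 0.004 -0.004  0.002  0.008  0.001 -0.002  0.   ]
```

{"op": "servo_tool", "data": {
  "moves": [
    [[-0.008, 0, 0, 0, 0, 0, 0], [-0.008, 0, 0, 0, 0, 0, 0], [-0.006, 0, 0, 0, 0, 0, 0], [-0.004, 0, 0, 0, 0, 0, 0], [-0.004, 0, 0, 0, 0, 0, 0], [-0.004, 0, 0, 0, 0, 0, 0], [-0.004, 0, 0, 0, 0, 0, 0], [-0.006, 0, 0, 0, 0, 0, 0], [-0.006, 0, 0, 0, 0, 0, 0], [0, 0, 0, 0, 0, 0, 0]]
  ]
}}

```text
time_s: 12.1
tool_pos: [0.5362, -0.3204, 0.0949]
tcp_rot: [0.707, -0.023, 0.707, 0.022]
wrist_force: [0.2, 0.5, -3.4]
opening: 0.0194
```

```bash
python3 look.py w10 wrist top scene; python3 - <<'E'
from h import *
d=pickle.load(open('w10.pkl','rb'));o=d['obs']
print(o['wrist_torque'])
crop(d['wrist']['frame'],270,160,390,440,2,'pics/q10.png')
crop(d['scene']['frame'],420,200,530,310,6,'pics/s10.png')
E
```

```text
12.1 [ 0.5362493  -0.32040333  0.09489367] 0.01939286271869716 [ 0.17864979  0.53720081 -3.37506819] [ 0.41  0.71  0.15  1.64 -0.14  0.8   2.26] yaw 0.06357604167366819
[ 0.01606598  0.07734744 -0.05210302]
```

View pics/s10.png

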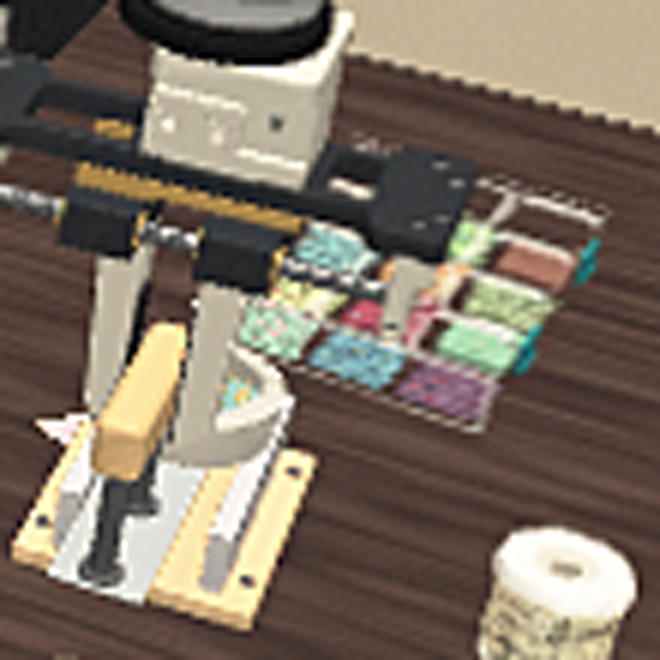

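View pics/wrist_w10.png

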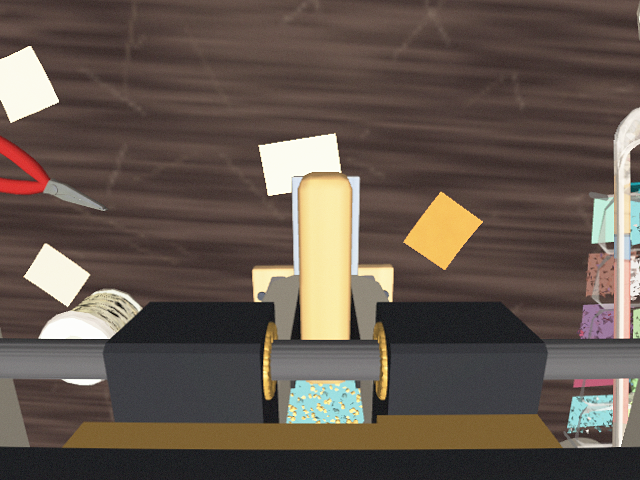

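{"op": "servo_tool", "data": {
  "moves": [
    [[-0.01, 0, 0, 0, 0, 0, 0], [-0.02, 0, 0, 0, 0, 0, 0], [-0.03, 0, 0, 0, 0, 0, 0], [-0.04, 0, 0, 0, 0, 0, 0], [-0.04, 0, 0, 0, 0, 0, 0], [-0.04, 0, 0, 0, 0, 0, 0], [-0.04, 0, 0, 0, 0, 0, 0], [-0.04, 0, 0, 0, 0, 0, 0], [-0.04, 0, 0, 0, 0, 0, 0], [-0.04, 0, 0, 0, 0, 0, 0]]
  ]
}}

```text
time_s: 13.25
tool_pos: [0.5358, -0.3201, 0.2662]
tcp_rot: [0.707, -0.023, 0.707, 0.022]
wrist_force: [-0.7, -0.3, -3.4]
opening: 0.0196
```

{"op": "servo_tool", "data": {
  "moves": [
    [[-0.03, 0, 0, 0, 0, 0, 0], [-0.02, 0, 0, 0, 0, 0, 0], [-0.01, 0, 0, 0, 0, 0, 0], [0, 0, 0, 0, 0, 0, 0], [0, 0, 0, 0, 0, 0, 0]]
  ]
}}

```text
time_s: 13.75
tool_pos: [0.5356, -0.3199, 0.2936]
tcp_rot: [0.706, -0.022, 0.707, 0.023]
wrist_force: [-0.1, -0.2, -2.8]
opening: 0.0197
```

```bash
python3 look.py w11 wrist top scene; python3 - <<'E'
from h import *
d=pickle.load(open('w11.pkl','rb'));o=d['obs']
yaw=.116;c=np.array([.6153,.2069]);f=np.array([np.cos(yaw),np.sin(yaw)])
p=c-.0848*f
print(p,step(o,*target((*p,o['tool_pos'][2]),yaw)))
crop(d['top']['frame'],400,145,480,275,5,'pics/t11.png')
E
```

```text
13.75 [ 0.53561695 -0.31986316  0.29363891] 0.019668994135639148 [-0.14332939 -0.1950748  -2.84905883] [ 0.39  0.52  0.19  1.39 -0.1   1.24  2.22] yaw 0.06363852555874998
[0.53106989 0.19708525] (array([9.0000e-04, 1.0324e+00, 5.6700e-02]), array([-0.0333, -0.0009, -0.0006]))
```

View pics/t11.png

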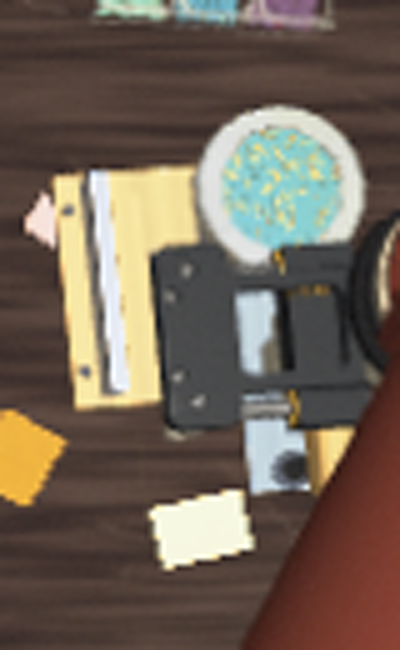

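View pics/scene_w11.png

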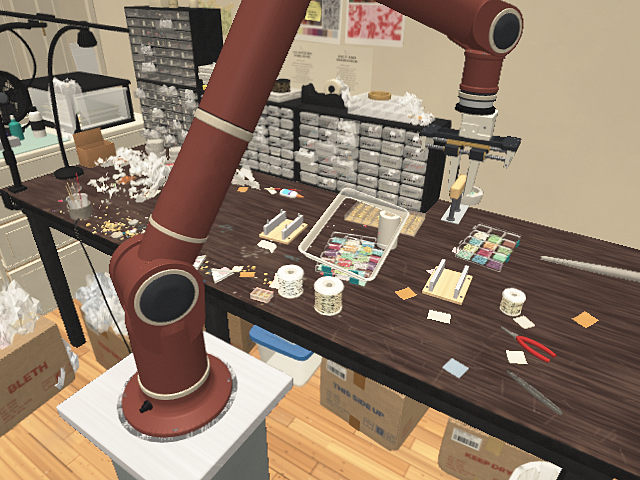

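View pics/wrist_w11.png

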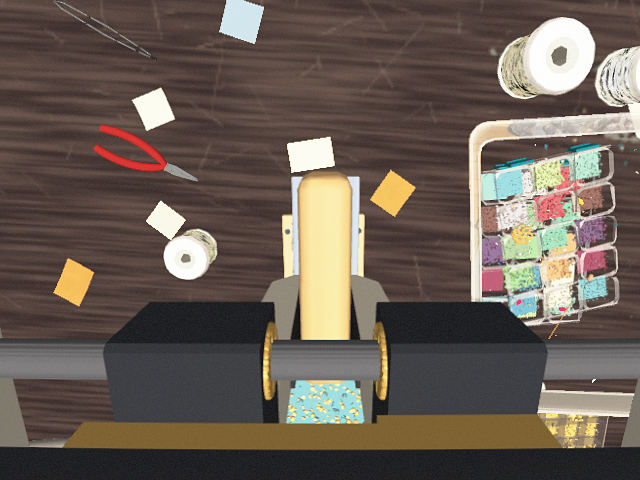

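{"op": "servo_tool", "data": {
  "moves": [
    [[0, 0.01, 0, 0, 0, 0, 0], [0, 0.02, 0, 0, 0, 0, 0], [0, 0.03, 0, 0, 0, 0, 0], [0, 0.04, 0.001, 0, 0, 0, 0], [0, 0.05, 0.002, 0, 0, 0, 0], [0, 0.05, 0.003, 0, 0, 0, 0], [0, 0.05, 0.003, 0, 0, 0, 0], [0, 0.05, 0.003, 0, 0, 0, 0], [0, 0.05, 0.003, 0, 0, 0, 0], [0, 0.05, 0.003, 0, 0, 0, 0]]
  ]
}}

```text
time_s: 14.9
tool_pos: [0.5319, -0.1172, 0.2947]
tcp_rot: [0.707, -0.023, 0.707, 0.023]
wrist_force: [-0.2, 0.4, -3.2]
opening: 0.0197
```

{"op": "servo_tool", "data": {
  "moves": [
    [[0, 0.05, 0.003, -0.003, 0, 0, 0], [0, 0.05, 0.003, -0.003, 0, 0, 0], [0, 0.05, 0.003, -0.003, 0, 0, 0], [0, 0.05, 0.003, -0.003, 0, 0, 0], [0, 0.05, 0.003, -0.003, 0, 0, 0], [0, 0.05, 0.003, -0.003, 0, 0, 0], [0, 0.05, 0.003, -0.003, 0, 0, 0], [0, 0.05, 0.003, -0.003, 0, 0, 0], [0, 0.05, 0.003, -0.003, 0, 0, 0], [0, 0.05, 0.003, -0.003, 0, 0, 0]]
  ]
}}

```text
time_s: 15.9
tool_pos: [0.5248, 0.1328, 0.2947]
tcp_rot: [0.706, -0.04, 0.706, 0.04]
wrist_force: [-0.2, 0.3, -3.1]
opening: 0.0194
```

{"op": "servo_tool", "data": {
  "moves": [
    [[0, 0.04, 0.003, -0.003, 0, 0, 0], [0, 0.03, 0.003, 0, 0, 0, 0], [0, 0.02, 0.002, 0, 0, 0, 0], [0, 0.01, 0.001, 0, 0, 0, 0], [0, 0, 0, 0, 0, 0, 0], [0, 0, 0, 0, 0, 0, 0]]
  ]
}}

```text
time_s: 16.5
tool_pos: [0.525, 0.1793, 0.2944]
tcp_rot: [0.706, -0.041, 0.706, 0.04]
wrist_force: [0.1, 0.4, -2.5]
opening: 0.0196
```

```bash
python3 look.py w12 wrist top scene; python3 - <<'E'
from h import *
d=pickle.load(open('w12.pkl','rb'));o=d['obs']
yaw=.116;c=np.array([.6153,.2069]);f=np.array([np.cos(yaw),np.sin(yaw)])
p=c-.0848*f
print(p,step(o,*target((*p,.117),yaw)))
crop(d['top']['frame'],180,130,300,260,5,'pics/t12.png')
crop(d['scene']['frame'],250,120,350,240,5,'pics/s12.png')
E
```

```text
16.5 [0.52503908 0.17927938 0.2943767 ] 0.0195684605667369 [ 0.13032465  0.37961242 -2.480643  ] [-0.41  0.4   0.06  1.59 -0.03  1.16  1.34] yaw 0.11375560081028957
[0.53106989 0.19708525] (array([0.3547, 0.0344, 0.0161]), array([-0.0014, -0.0001,  0.0007]))
```

View pics/t12.png

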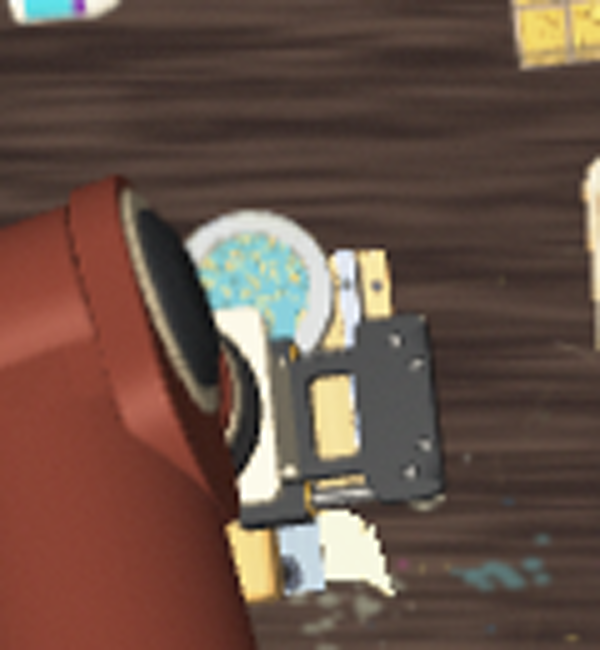

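View pics/scene_w12.png

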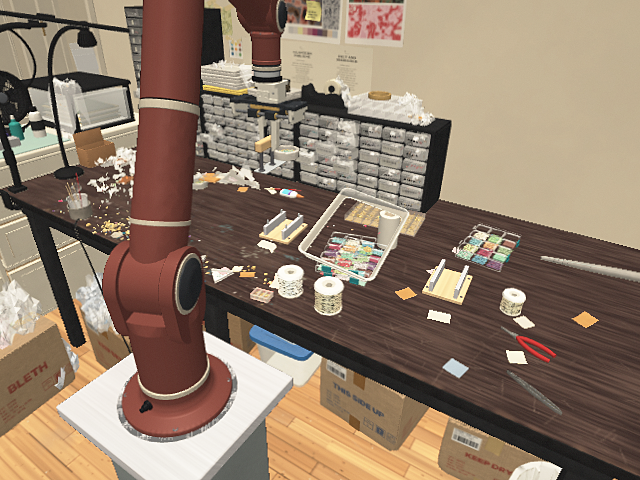

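View pics/wrist_w12.png

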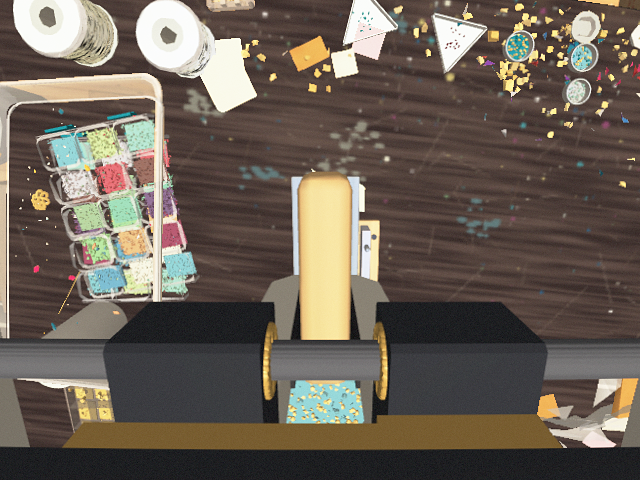

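```bash
python3 - <<'E'
from h import *
cv=lambda c,x,y:(np.array(c,float)+.5)/5-.5+[x,y]
for n,px in(('w11',cv([(281,187.5)],400,145)),('w12',cv([(249,294)],180,130))):
  d=pickle.load(open(n+'.pkl','rb'));o=d['obs'];z=o['tool_pos'][2]-.048+.025
  P=onplane(d['top'],px,z)[0];print(n,P,rot(o['tcp_rot']).inv().apply(P-o['tool_pos']))
d=pickle.load(open('w12.pkl','rb'))
crop(d['wrist']['frame'],270,280,400,430,4,'pics/q12.png')
E
```

```text
w11 [ 0.61984073 -0.31448     0.27063891] [ 2.28832130e-02 -4.73010611e-06  8.44273768e-02]
w12 [0.60899987 0.18828579 0.2713767 ] [ 0.02298801 -0.0005575   0.08444388]
```

View pics/q12.png

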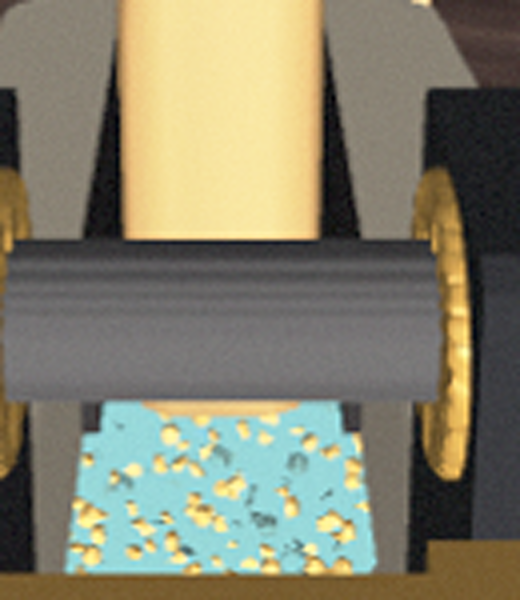

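```bash
python3 - <<'E'
from h import *
d=pickle.load(open('s0.pkl','rb'))
crop(d['scene']['frame'],250,200,315,255,10,'pics/sp.png')
s,o=pickle.load(open('w5.pkl','rb'))
crop(s['frame'],80,210,200,350,5,'pics/wp.png')
yaw=.116;c=np.array([.6153,.2069])
def W(m):
  m=np.array(m);return np.c_[c[0]+np.cos(yaw)*m[:,0]-np.sin(yaw)*m[:,1],c[1]+np.sin(yaw)*m[:,0]+np.cos(yaw)*m[:,1],m[:,2]]
m=[(-.065,.05,.01),(-.065,-.05,.01),(.065,-.05,.01),(.065,.05,.01),(-.06,.031,.04),(-.06,-.031,.04)]+[(a*.041,b*.031,.054) for a in(-1,1) for b in(1,-1)]
print('wp',((proj(s,W(m),o)-[80,210]+.5)*5-.5).round(0).tolist())
print('sp',((proj(d['scene'],W(m))-[250,200]+.5)*10-.5).round(0).tolist())
E
```

```text
wp [[493.0, 100.0], [87.0, 118.0], [184.0, 602.0], [564.0, 589.0], [364.0, 156.0], [96.0, 167.0], [350.0, 255.0], [77.0, 266.0], [407.0, 589.0], [146.0, 598.0]]
sp [[94.0, 342.0], [382.0, 419.0], [583.0, 237.0], [310.0, 170.0], [152.0, 262.0], [332.0, 308.0], [184.0, 195.0], [363.0, 239.0], [320.0, 89.0], [494.0, 130.0]]
```

View pics/sp.png

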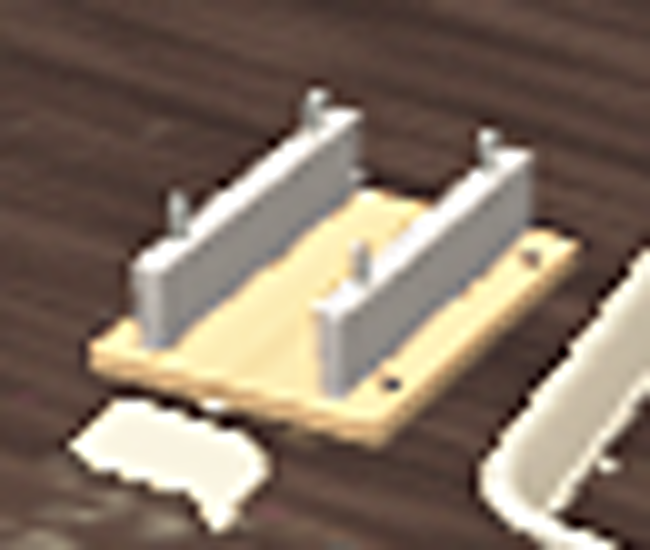

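View pics/wp.png

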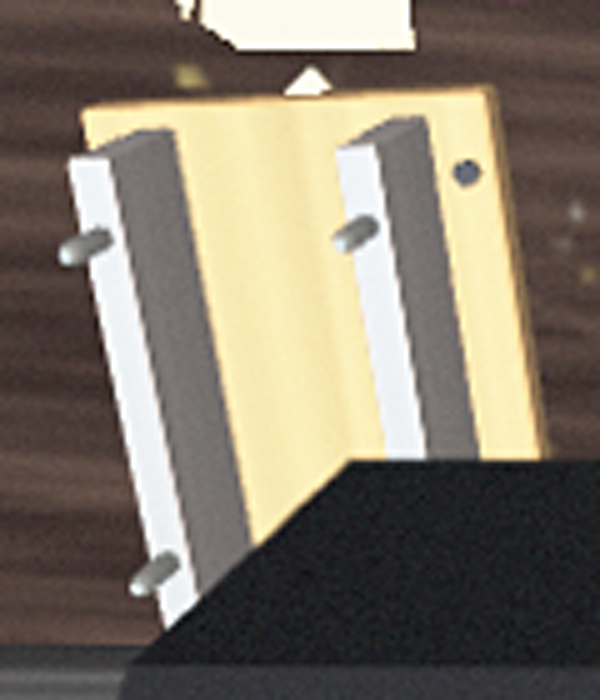

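```bash
python3 - <<'E'
from h import *
o=pickle.load(open('w12.pkl','rb'))['obs']
print(step(o,*target((.5298,.1966,.114),.116)))
E
```

```text
(array([0.3607, 0.0337, 0.0134]), array([-0.0014, -0.0001,  0.0007]))
```

{"op": "servo_tool", "data": {
  "moves": [
    [[0, 0.004, 0.0013, -0.0014, 0, 0, 0], [0, 0.008, 0.003, 0, 0, 0, 0], [0, 0.01, 0.004, 0, 0, 0, 0], [0, 0.008, 0.003, 0, 0, 0, 0], [0, 0.004, 0.002, 0, 0, 0, 0], [0.01, 0, 0, 0, 0, 0, 0], [0.02, 0, 0, 0, 0, 0, 0], [0.03, 0, 0, 0, 0, 0, 0], [0.03, 0, 0, 0, 0, 0, 0], [0.03, 0, 0, 0, 0, 0, 0]]
  ]
}}

```text
time_s: 17.65
tool_pos: [0.529, 0.1976, 0.233]
tcp_rot: [0.706, -0.042, 0.706, 0.041]
wrist_force: [0.5, -0.3, -3.0]
opening: 0.0199
```

{"op": "servo_tool", "data": {
  "moves": [
    [[0.03, 0, 0, 0, 0, 0, 0], [0.03, 0, 0, 0, 0, 0, 0], [0.03, 0, 0, 0, 0, 0, 0], [0.03, 0, 0, 0, 0, 0, 0], [0.02, 0, 0, 0, 0, 0, 0], [0.02, 0, 0, 0, 0, 0, 0], [0.01, 0, 0, 0, 0, 0, 0], [0.01, 0, 0, 0, 0, 0, 0], [0, 0, 0, 0, 0, 0, 0], [0, 0, 0, 0, 0, 0, 0]]
  ]
}}

```text
time_s: 18.65
tool_pos: [0.5298, 0.1983, 0.1447]
tcp_rot: [0.706, -0.041, 0.706, 0.042]
wrist_force: [0.4, 0.2, -2.9]
opening: 0.0194
```

```bash
python3 look.py w13 wrist top scene; python3 - <<'E'
from h import *
d=pickle.load(open('w13.pkl','rb'));o=d['obs']
print(step(o,*target((.5298,.1966,.114),.116)))
crop(d['top']['frame'],190,150,300,270,5,'pics/t13.png')
crop(d['scene']['frame'],240,150,320,250,6,'pics/s13.png')
E
```

```text
18.65 [0.52977155 0.19830158 0.14471532] 0.01941028348949247 [ 0.38539562  0.15785637 -2.85992671] [-0.43  0.57  0.05  1.77 -0.03  0.81  1.32] yaw 0.11764173512185475
(array([ 0.0614, -0.0034, -0.0004]), array([ 0.001 ,  0.0005, -0.0001]))
```

View pics/t13.png

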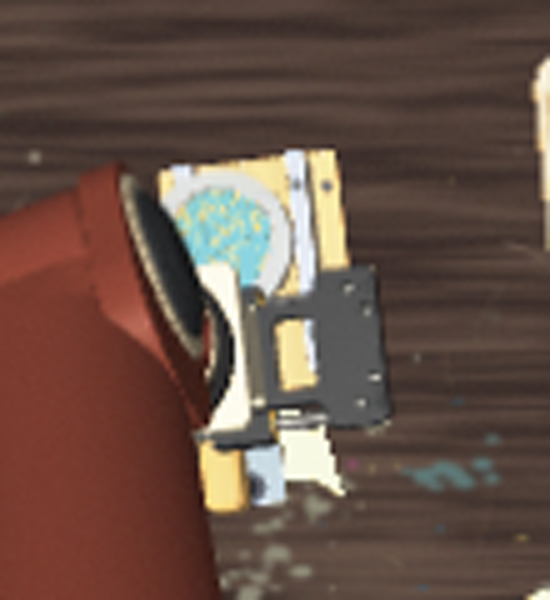

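View pics/s13.png

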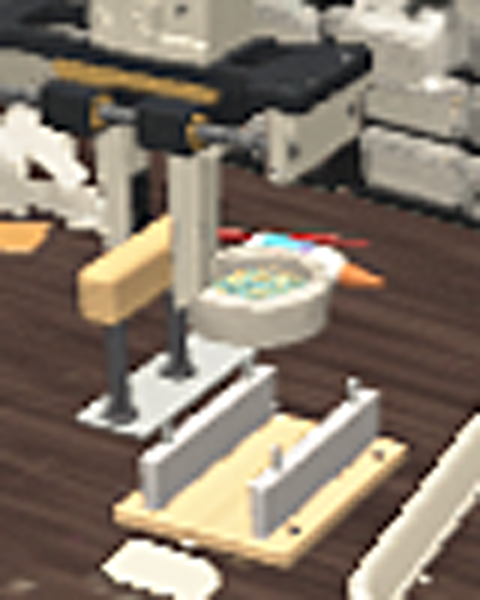

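View pics/wrist_w13.png

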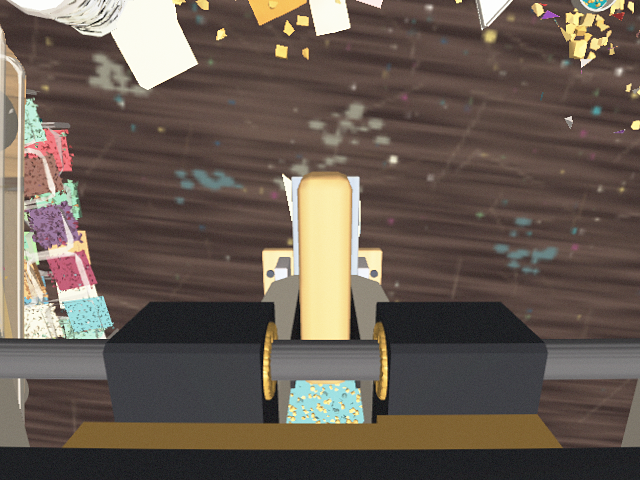

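{"op": "servo_tool", "data": {
  "moves": [
    [[0.004, -0.002, 0, 0, 0, 0, 0], [0.01, -0.002, 0, 0, 0, 0, 0], [0.012, 0, 0, 0, 0, 0, 0], [0.012, 0, 0, 0, 0, 0, 0], [0.01, 0, 0, 0, 0, 0, 0], [0.008, 0, 0, 0, 0, 0, 0], [0.004, 0, 0, 0, 0, 0, 0], [0, 0, 0, 0, 0, 0, 0], [0, 0, 0, 0, 0, 0, 0], [0, 0, 0, 0, 0, 0, 0]]
  ]
}}

```text
time_s: 19.8
tool_pos: [0.5299, 0.1963, 0.1147]
tcp_rot: [0.706, -0.042, 0.706, 0.042]
wrist_force: [0.2, 0.8, -2.4]
opening: 0.0196
```

```bash
python3 look.py w14 wrist top scene; python3 - <<'E'
from h import *
d=pickle.load(open('w14.pkl','rb'));o=d['obs']
print(step(o,*target((.5298,.1966,.114),.116)))
crop(d['top']['frame'],190,150,300,270,5,'pics/t14.png')
crop(d['scene']['frame'],240,160,320,250,8,'pics/s14.png')
f=rot(o['tcp_rot']).as_matrix()
base=o['tool_pos']+f@[.045,0,.0845]  # tin underside
ring=lambda c,r,z:np.array([[c[0]+r*np.cos(a),c[1]+r*np.sin(a),z] for a in np.linspace(0,2*np.pi,13)[:-1]])
print(base)
E
```

```text
19.8 [0.52989212 0.19629791 0.1146629 ] 0.019643013405894683 [ 0.1570995   0.79636479 -2.4192516 ] [-0.42  0.61  0.04  1.8  -0.04  0.74  1.33] yaw 0.11765758500986856
(array([ 0.0013,  0.0006, -0.0001]), array([ 0.0011,  0.0004, -0.0001]))
[0.61383221 0.20622665 0.06971035]
```

View pics/t14.png

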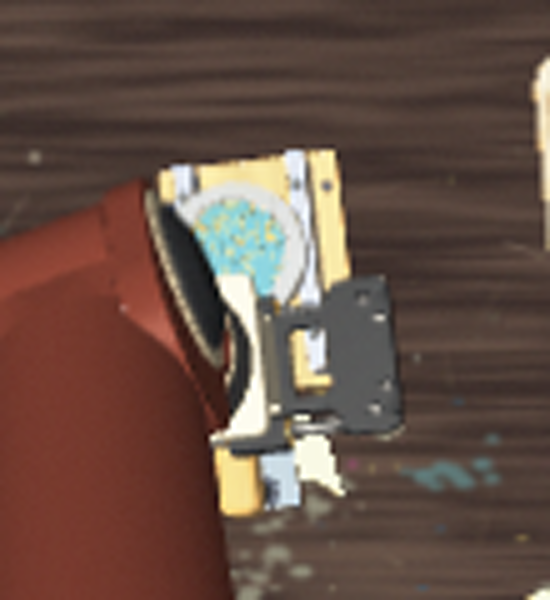

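View pics/s14.png

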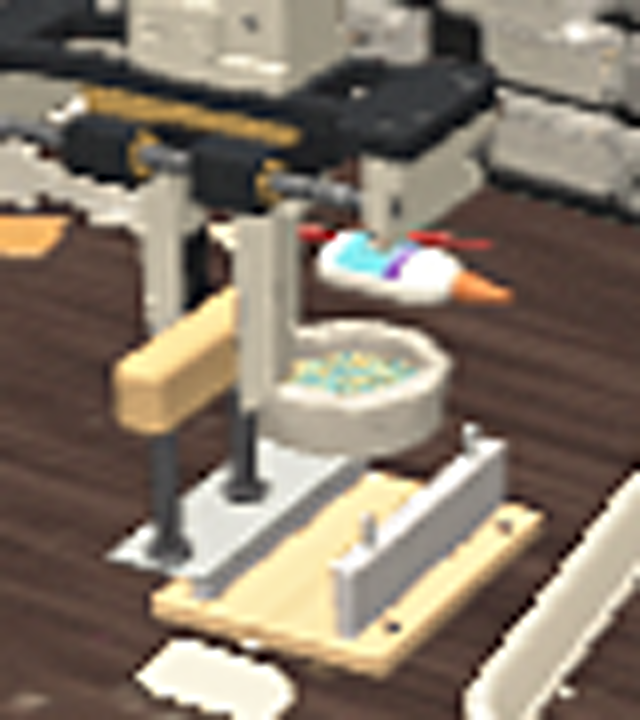

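View pics/wrist_w14.png

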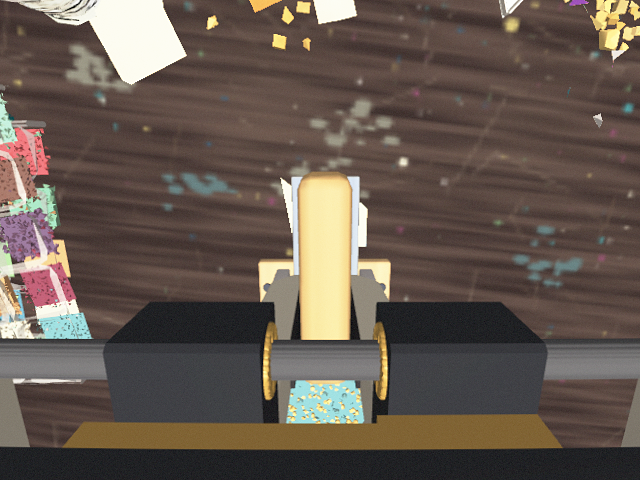

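```bash
python3 - <<'E'
from h import *
d=pickle.load(open('w14.pkl','rb'));o=d['obs']
c=np.array([.6138,.2062]);a=np.linspace(0,2*np.pi,60)
out=[]
for n,(x,y,x1,y1) in(('scene',(240,160,320,250)),('top',(190,150,290,260))):
  s=d[n];k=6;im=cv2.resize(s['frame'][y:y1,x:x1,::-1],None,fx=k,fy=k,interpolation=cv2.INTER_CUBIC)
  def dr(P,col,closed=True):
    q=((proj(s,P)-[x,y]+.5)*k-.5).astype(np.int32);cv2.polylines(im,[q],closed,col,1)
  for z in(.0697,.0917): dr(np.c_[c[0]+.0375*np.cos(a),c[1]+.0375*np.sin(a),0*a+z],(0,0,255))
  yw=.116
  for C,col in(((.6137,.2064),(0,255,0)),):
    W=lambda m:np.c_[C[0]+np.cos(yw)*m[:,0]-np.sin(yw)*m[:,1],C[1]+np.sin(yw)*m[:,0]+np.cos(yw)*m[:,1],m[:,2]]
    dr(W(np.array([(-.065,.05,.01),(-.065,-.05,.01),(.065,-.05,.01),(.065,.05,.01)])),col)
    for i in(-1,1):
      for j in(-1,1): dr(W(np.array([(i*.041,j*.031,.04),(i*.041,j*.031,.054)])),col)
  out.append(im)
h=max(i.shape[0] for i in out)
im=np.hstack([cv2.copyMakeBorder(i,0,h-i.shape[0],0,0,0) for i in out])
im=cv2.resize(im,(int(im.shape[1]*.72),int(im.shape[0]*.72)),interpolation=cv2.INTER_AREA);cv2.imwrite('pics/ov.png',im);print(im.shape)
t=d['top'];
for nm,g in(('a',(.3738,-.1006,.068)),('b',(.3768,.0104,.06)),('c',(.6095,-.4731,.047))): print(proj(t,g))
s0=pickle.load(open('s0.pkl','rb'))['top']['frame'].astype(int)
for u,v in((356,293),(313,292),(491,203)): print(abs(s0[v-14:v+14,u-14:u+14]-t['frame'][v-14:v+14,u-14:u+14]).mean())
E
```

```text
(475, 777, 3)
[[355.33763797 292.68489976]]
[[312.35148671 291.6845845 ]]
[[491.60704339 202.98993284]]
5.164115646258503
5.156887755102041
5.766581632653061
```

View pics/ov.png

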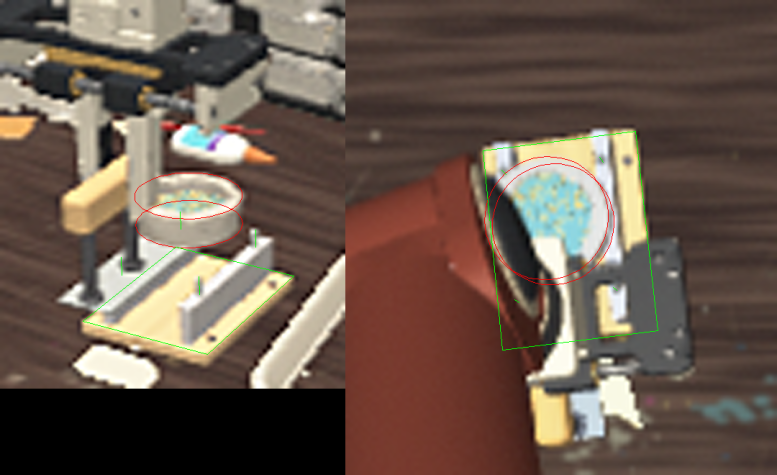

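{"op": "servo_tool", "data": {
  "moves": [
    [[0, 0, 0, 0, 0, 0, 0], [0, 0, 0, 0, 0, 0, 0], [0, 0, 0, 0, 0, 0, 0], [0, 0, 0, 0, 0, 0, 0], [0, 0, 0, 0, 0, 0, 0]]
  ]
}}

```text
time_s: 20.45
tool_pos: [0.5297, 0.1962, 0.1144]
tcp_rot: [0.706, -0.042, 0.706, 0.042]
wrist_force: [-0.4, 0.3, -3.1]
opening: 0.0194
```

```bash
python3 - <<'E'
from plant import get_obs,job
o=get_obs();print(o['time_s'],o['tool_pos'],o['joint_velocities'].round(3),o['opening'],o['wrist_force'])
print(job.finish_job())
E
```

```text
20.45 [0.52967894 0.19620341 0.11437421] [ 0.    -0.001  0.     0.     0.     0.    -0.001] 0.01942318782152622 [-0.35117873  0.32109575 -3.11857854]
the job is handed in; nothing more can be done
None
```

I took the lifter by its handle at 60 N, slid its blade under the tin, lifted it clear of the plain rack and carried it over the lid frame with the blade at about 0.245 m. The tin is now held above the pin rack, and I handed the job in at 20.5 s.

The last checks before handing in:
- **Position:** the tin's centre is about 1 mm from my estimate of the pin rack's centre. Its underside is at about 0.069–0.070 m, which is 15 mm above the pin tips.
- **Alignment:** the blade's yaw is within about 0.002 rad of the rails as measured, and the lifter showed no sign of tilting in the grip.
- **At rest:** the joints are still, the gripper reads 19.4 mm on the 20 mm handle, and the wrist carries about 3 N.
- **Surroundings:** the spools look unchanged in the top picture. I saw no sign of contact with the lid frame or pin rack.

**Disagreements:**
- The top camera put the pin rack about 2.5 mm further out in x than the wrist and scene cameras did. I used a value in between, well inside the 10 mm allowed.
- During insertion the vertical wrist force dropped briefly from about 2.1 N to 0.3–0.6 N. The tin did not move, so I put it down to noise.

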